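Gauge a row of glaze test tiles and weigh them net

ROBOT

A 7-joint arm with a two-finger parallel gripper is mounted at the origin on the work surface; the furniture and walls round the work are solid. World frame = base frame: x ahead of the robot, y to its left, z up, the work surface at z = 0. Lengths are in mm, angles in degrees, forces in N, time in s.
With the tool pointing down it reaches from about 425 to 1025 mm from the base axis. Payload 3.6 kg.
Tool frame: the origin (TCP) lies at the centre of the arm's flange, where the gripper is bolted on; the fingertips stand 173 mm ahead of it and the grasp point (between the pads) lies 155 mm ahead of it (ctrl.hold_point_z is the distance from the TCP to the grasp point, in mm); z points along the fingers, y is the line along which they close (so a half turn about z gives the same grasp; the last joint's range is limited). The gripper opens to 85 mm and grips with 20 to 120 N. Pads are 22 mm wide; open, the fingers measure 114 mm over their backs; the gripper's body (76 mm by 85 mm) begins 54 mm behind the grasp point. The pads swing forward as they close: fully open they stand 13 mm farther back than shut.
Start: joints at [-74.399, 33.873, 2.773, 92.16, -1.908, 54.013, -1.931], TCP at [259.321, 677.039, 404.702] pointing down, gripper open.
Joint ranges: [-153.93, 153.93], [-27.13, 128.08], [-72.61, 78.16], [10.71, 143.7], [-87.88, 267.88], [4.46, 118.87], [-176.78, 176.78]. Speed limits (degrees/s): [147.25, 147.25, 180, 180, 180, 180, 180].

INTERFACE

Orientations are given as a 3x3 rotation matrix whose columns are the frame's x, y, z axes.
In Python, from station import ctrl, grab_frame gives the robot as it stands.
- The arm moves only by the tool jog_arm, never from a script. Its argument "deltas" is a list of rows, each a list of 3 entries, a list of its own where there are three numbers: the finger opening in m, from 0 to 0.0854, then the shift along the tool's x, y, z in m, then the turn, a rotation vector about the tool's x, y, z in rad. In form: [[grip, [dx, dy, dz], [ax, ay, az]], ...]. A call has exactly 5 rows; each row is the pose to reach, as a shift and turn from the pose commanded when the call began, along the tool's axes at that moment; what a row does not reach only later rows make up. A row lasts 1/8 s, in which the tool goes at most 62.5 mm and 10.7 degrees, less where a joint would pass 70% of its speed; a pose out of reach is approached as far as the arm can. A call with a gripper value outside its range is refused whole. The fingers move at their own pace and stop on an object; "newtons" is the grip in N (left out, the last holds). Time passes only in rows, so rows that repeat a pose let the fingers close, or fill a call up. It gives the time, the measured TCP pose, the force, the opening and the grip force at its end, in the units of the state.
- ctrl.state(): the state, without advancing time (a new reading comes with each control period).
- grab_frame(name): name is "scene" or "side" or "wrist"; returns a dict with "img" (480x640x3 uint8, blue, green, red), "z_map" (480x640 float32, mm along the optical axis (not along the pixel's ray), 0 where there is no reading), "mtx" (3x3 intrinsics, pixels), "R" (3x3) and "t" (3): a world point X has camera coordinates R X + t. Camera axes: x right, y down, z forward; pixel columns grow to the right and rows downward; lengths in mm; the calibration is good to about 2 mm. A picture is of the moment at which its call begins.
- ctrl.close_job(): hands the job in; it is judged then, once.
The state is a dict: "time_s": time; "joint_pos": joint angles; "joint_velocities": joint speeds; "tau": joint torques, N m; "ee_pos": TCP position; "ee_rot": TCP orientation; "wrist_force": force on the tool from outside, world axes, zero at the start; "torque": the same for the moment, N m; "gripper_width": finger opening in mm; "grip_force": force on a finger pad.
Only numpy, scipy, OpenCV 4.12 (cv2) and the standard library are available. Lean on these libraries where they do the work, as an engineer would, in place of code of your own. Each camera call takes 0.05 s, during which the arm holds its last target. There are 200 camera calls.

TASK

Check the fired test tiles for the batch record: stand the empty white dish in the middle of the scale's platform, let go of it and press the tare button, so that the scale will show the tiles alone. Then work along the row of tiles from left to right, the order in which the readings are entered: lay each tile on the bed of the thickness gauge, push it short edge first under the sprung plunger until it is square and home against the stop, hold it pressed there steadily for two to three seconds while the reading settles, then draw it out and lay it flat, glazed side up, in the dish. Do not press tare again with tiles in the dish, and leave the other things on the bench where they are.

Things in the scene. Friction and masses are not known exactly. Their poses are not given: they have to be found in the camera images.
- gauge: bench thickness gauge, fixed: grey foot 164 x 70 mm, 16 mm high, from -74 to +90 mm along its x; a steel bed 36 mm wide, top 34 mm above the bench, from -71 to +20 mm; then the stop; behind it a column with a round dial, up to 149 mm high. Origin on the bench, in the middle line; x = direction in which a tile is pushed along the bed, roughly world +y (fed from the right), turned by up to 0.13 rad
- stop_face (a point): point on the top of the bed where it meets the flat front of the stop, in the middle of the stop; axes as the gauge's (x points into the stop). A tile is home when its front short edge is flat against the stop: its centre is then at x = -36 mm, y = 0 (within some 8 mm), its underside at z = 0
- gauge_stop: the steel stop across the far end of the bed, 44 mm wide and 16 mm high above the bed, rigid; same origin and axes as stop_face
- plunger (a joint): lift of the sprung plunger in m: 0 = down at rest (its roller then hangs 6 mm above the bed), up to 0.007; about 0.0025 with a tile (8.5 mm) beneath. Spring: 2.5 N at rest plus 250 N/m. The dial's pointer turns with it
- roller: free-running steel roller at the foot of the plunger, 18 mm diameter, 10 mm wide; origin: its centre, 16 mm in front of the stop and, at rest, 15 mm above the bed. A tile on the bed pushed along x rides under it, its front edge lifting it; takes a few newtons. The overarm above is 22 mm wide, from 35 to 51 mm above the bed, and reaches to 32 mm in front of the stop
- tile_a: the left tile of the row of test tiles on the bench (one of the three may be absent): ceramic, 72 x 48 x 8.5 mm, about 35 g, one half glazed. Origin: centre of its underside; x along its 72 mm, z up out of its glazed face. The row runs from left (+y) to right (-y), long axes roughly along world y (end to end), centres about 86 mm apart
- tile_b: the middle tile of the row of test tiles on the bench (one of the three may be absent): ceramic, 72 x 48 x 8.5 mm, about 35 g, one half glazed. Origin: centre of its underside; x along its 72 mm, z up out of its glazed face. The row runs from left (+y) to right (-y), long axes roughly along world y (end to end), centres about 86 mm apart
- tile_c: the right tile of the row of test tiles on the bench (one of the three may be absent): ceramic, 72 x 48 x 8.5 mm, about 35 g, one half glazed. Origin: centre of its underside; x along its 72 mm, z up out of its glazed face. The row runs from left (+y) to right (-y), long axes roughly along world y (end to end), centres about 86 mm apart
- dish: empty rectangular white stoneware dish: 112 mm (its x) by 136 mm (its y), 46 mm high, walls 8 mm thick, floor 7 mm thick, about 0.24 kg; open on top, inside 96 x 120 mm. Origin: centre of its underside; grip a wall from above, one finger inside
- scale: bench scale, fixed: white body 176 mm (its x) by 150 mm, 30 mm high, with a steel platform at its far side (+x) and a display and a single button at its near side. Origin: centre of its underside, z up
- platform (a point): centre of the top of the scale's platform, a steel plate 122 mm (x) by 142 mm (y), 42 mm above the bench; axes as the scale's
- tare (a joint): travel of the scale's round push button (tare) in m: 0 = out, 0.005 = fully in; sprung, about 4 N when fully in. Fully pressed counts from 0.0035
- tare_top (a point): centre of the top of the tare button (24 mm diameter); press straight down
- jar_a: glaze jar, 65 mm diameter, 62 mm high; not part of the job, leave it where it is. Origin: centre of its underside
- jar_b: glaze jar, 53 mm diameter, 70 mm high; not part of the job, leave it where it is. Origin: centre of its underside
- stilt: three-armed kiln stilt, 44 mm wide, 16 mm high; not part of the job, leave it where it is. Origin: centre of its underside
- label_roll: small white roll of labels lying flat, 60 mm diameter, 26 mm high; not part of the job, leave it where it is. Origin: centre of its underside

How it is judged (in metres and radians):
On the way, in this order (a step that is already met when the one before it is completed fails the run):
1. the empty dish stands on the scale's platform, let go (horizontal distance between dish and platform below 0.035 m and z of dish in the frame of platform between -0.003 and 0.004 m and angle between dish's own z axis and vertical below 0.06 rad and contact force between dish and scale above 1 N and contact force between the fingers and dish below 0.1 N and not (x of tile_a in the frame of dish between -0.045 and 0.045 m and y of tile_a in the frame of dish between -0.055 and 0.055 m and z of tile_a in the frame of dish between 0.003 and 0.042 m) and not (x of tile_b in the frame of dish between -0.045 and 0.045 m and y of tile_b in the frame of dish between -0.055 and 0.055 m and z of tile_b in the frame of dish between 0.003 and 0.042 m) and not (x of tile_c in the frame of dish between -0.045 and 0.045 m and y of tile_c in the frame of dish between -0.055 and 0.055 m and z of tile_c in the frame of dish between 0.003 and 0.042 m)), for 0.3 s.
2. tare is pressed with the empty dish on the platform (horizontal distance between dish and platform below 0.035 m and z of dish in the frame of platform between -0.003 and 0.004 m and angle between dish's own z axis and vertical below 0.06 rad and contact force between dish and scale above 1 N and value of joint tare above 0.0035 m and not (x of tile_a in the frame of dish between -0.045 and 0.045 m and y of tile_a in the frame of dish between -0.055 and 0.055 m and z of tile_a in the frame of dish between 0.003 and 0.042 m) and not (x of tile_b in the frame of dish between -0.045 and 0.045 m and y of tile_b in the frame of dish between -0.055 and 0.055 m and z of tile_b in the frame of dish between 0.003 and 0.042 m) and not (x of tile_c in the frame of dish between -0.045 and 0.045 m and y of tile_c in the frame of dish between -0.055 and 0.055 m and z of tile_c in the frame of dish between 0.003 and 0.042 m)), for 0.1 s.
3. the left tile is held pressed squarely against the gauge's stop, the plunger's roller resting on it and everything steady, for 1.5 s (x of tile_a in the frame of stop_face between -0.0395 and -0.033 m and y of tile_a in the frame of stop_face between -0.009 and 0.009 m and z of tile_a in the frame of stop_face between -0.002 and 0.002 m and angle between the x axis of tile_a and the x axis of gauge, either way round below 0.1 rad and contact force between tile_a and gauge_stop above 1 N and contact force between tile_a and roller above 1 N and linear speed of tile_a below 0.01 m/s), for 1.5 s.
4. the middle tile is held pressed squarely against the gauge's stop, the plunger's roller resting on it and everything steady, for 1.5 s (x of tile_b in the frame of stop_face between -0.0395 and -0.033 m and y of tile_b in the frame of stop_face between -0.009 and 0.009 m and z of tile_b in the frame of stop_face between -0.002 and 0.002 m and angle between the x axis of tile_b and the x axis of gauge, either way round below 0.1 rad and contact force between tile_b and gauge_stop above 1 N and contact force between tile_b and roller above 1 N and linear speed of tile_b below 0.01 m/s), for 1.5 s.
5. the right tile is held pressed squarely against the gauge's stop, the plunger's roller resting on it and everything steady, for 1.5 s (x of tile_c in the frame of stop_face between -0.0395 and -0.033 m and y of tile_c in the frame of stop_face between -0.009 and 0.009 m and z of tile_c in the frame of stop_face between -0.002 and 0.002 m and angle between the x axis of tile_c and the x axis of gauge, either way round below 0.1 rad and contact force between tile_c and gauge_stop above 1 N and contact force between tile_c and roller above 1 N and linear speed of tile_c below 0.01 m/s), for 1.5 s.
At the end, for the whole second after the job is handed in: The dish stands upright on the scale's platform within 35 mm of its centre; every tile present lies in it, at rest, within 0.5 rad of flat and glazed side up; the gauge's plunger is down with nothing under it and the tare button is out (horizontal distance between dish and platform below 0.035 m and z of dish in the frame of platform between -0.003 and 0.004 m and angle between dish's own z axis and vertical below 0.06 rad and contact force between dish and scale above 1 N and x of tile_a in the frame of dish between -0.045 and 0.045 m and y of tile_a in the frame of dish between -0.055 and 0.055 m and z of tile_a in the frame of dish between 0.003 and 0.042 m and angle between each of tile_a, tile_b, tile_c's own z axis and vertical below 0.5 rad and linear speed of each of tile_a, tile_b, tile_c, dish below 0.02 m/s and x of tile_b in the frame of dish between -0.045 and 0.045 m and y of tile_b in the frame of dish between -0.055 and 0.055 m and z of tile_b in the frame of dish between 0.003 and 0.042 m and x of tile_c in the frame of dish between -0.045 and 0.045 m and y of tile_c in the frame of dish between -0.055 and 0.055 m and z of tile_c in the frame of dish between 0.003 and 0.042 m and value of joint plunger below 0.0005 m and value of joint tare below 0.001 m); the robot touches nothing.
It fails at once if the tare button is pressed while a tile is in the dish (value of joint tare above 0.0025 m and ((x of tile_a in the frame of dish between -0.045 and 0.045 m and y of tile_a in the frame of dish between -0.055 and 0.055 m and z of tile_a in the frame of dish between 0.003 and 0.042 m) or (x of tile_b in the frame of dish between -0.045 and 0.045 m and y of tile_b in the frame of dish between -0.055 and 0.055 m and z of tile_b in the frame of dish between 0.003 and 0.042 m) or (x of tile_c in the frame of dish between -0.045 and 0.045 m and y of tile_c in the frame of dish between -0.055 and 0.055 m and z of tile_c in the frame of dish between 0.003 and 0.042 m))).
It fails at once if one of the other things on the bench is shifted by more than 3 cm (distance of any of jar_a, jar_b, stilt, label_roll from where it was at the start of the episode above 0.03 m).
Of tile_a, tile_b, tile_c only 2 to 3 are there at a start; the rules pass over those that are not, and their reading is None.
At some moment in a run one of tile_a may be knocked a few centimetres aside while the robot is not near it.
Once in a run the grip may slacken for a moment while it holds something.
It also fails if it takes over 210 s, if anything falls off the work surface, if the arm or the gripper's body presses on something with over 40 N, if the wrist force passes 120 N, or if a joint passes its speed limit or range.

## Working session

There is one attempt and no reset: what is moved stays moved. The work goes in short steps, Python scripts to look and compute and a tool call to move; the robot and the scene stay as the last step left them, time stands still between calls to the robot, and variables do not carry over. Pictures are saved under pics/ and viewed, at most 14 in all, crops included, and the job is handed in when it is done.

Besides the shell and the picture viewer there is one more tool, called after "Emit:" as name(argument=value, ...) on one line, values as JSON. jog_arm: Moves the arm, as the interface text tells. Its arguments: {"type":"object","properties":{"deltas":{"type":"array"},"newtons":{"type":"number"}},"required":["deltas"]}

```bash
ls; mkdir -p pics
cat > h.py <<'E'
import numpy as np, cv2
from station import ctrl, grab_frame
def snap(n,f):
    d=grab_frame(n); cv2.imwrite('pics/'+f,d['img']); np.savez('/tmp/'+f+'.npz',**d); return d
def load(f): return np.load('/tmp/'+f+'.npz')
def px(d,u,v,z=None):
    "pixel to world: by depth (median 5x5) or by plane height z"
    K,R,t=d['mtx'],d['R'],np.ravel(d['t'])
    r=R.T@np.linalg.inv(K)@np.array([u,v,1.]); c=-R.T@t
    if z is None:
        p=d['z_map'][int(v)-1:int(v)+2,int(u)-1:int(u)+2]; p=p[p>0]; s=np.median(p) if p.size else np.nan
    else: s=(z-c[2])/r[2]
    return c+s*r
E
python3 - <<'E'
from h import *
for n in ('scene','side','wrist'):
    d=snap(n,n+'1.png'); print(n,(-d['R'].T@np.ravel(d['t'])).round())
s=ctrl.state(); print(s)
E
```

```text
pics
scene [-562.  453.  987.]
side [  404. -1524.   912.]
wrist [184. 706. 373.]
{'time_s': 0.15, 'joint_pos': array([-74.3982908 ,  33.91382453,   2.76892801,  92.21729213,
        -1.90647726,  54.01142024,  -1.93191117]), 'joint_velocities': array([ 0.11104535, -0.1535119 , -0.07219795, -0.27144796,  0.04341886,
       -0.01287738,  0.00330143]), 'tau': array([ 2.74604616e-03, -5.49250996e+01,  1.54951617e+00, -1.98452586e+01,
        9.56719596e-03,  5.76614519e-03, -5.39744516e-07]), 'ee_pos': array([259.19663455, 676.73772455, 403.81614698]), 'ee_rot': array([[-9.33860321e-01,  3.57637619e-01, -4.84141362e-04],
       [ 3.57637925e-01,  9.33858938e-01, -1.61229475e-03],
       [-1.24497516e-04, -1.67880540e-03, -9.99998583e-01]]), 'wrist_force': array([ 0.2134854 , -0.29846961,  0.44336099]), 'torque': array([-0.00178959, -0.01912756,  0.01655791]), 'grip_force': 0.0, 'gripper_width': 85.46413431348375}
```

View pics/scene1.png

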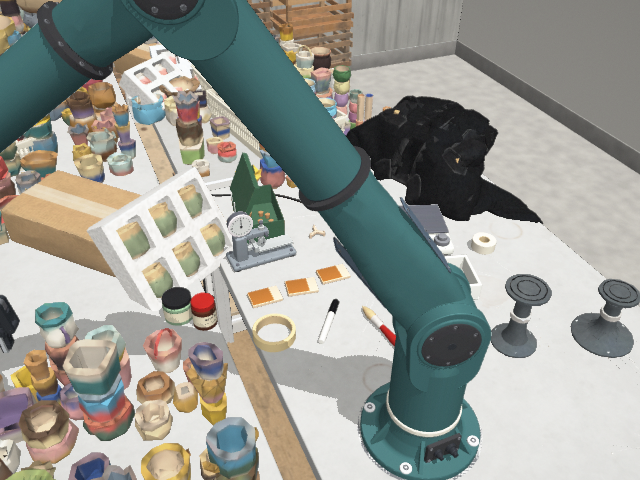

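View pics/side1.png

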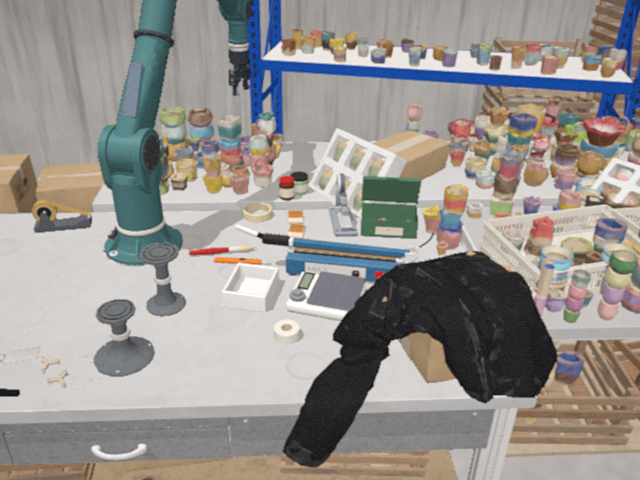

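Run:
```python
from h import *
a=load('scene1.png')['img'][190:340,160:360]; b=load('side1.png')['img'][190:350,210:430]
a=cv2.resize(a,(800,600),interpolation=cv2.INTER_CUBIC); b=cv2.resize(b,(800,582),interpolation=cv2.INTER_CUBIC)
cv2.imwrite('pics/c1.png',a); cv2.imwrite('pics/c2.png',b)
```

```text
(no output)
```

View pics/c1.png

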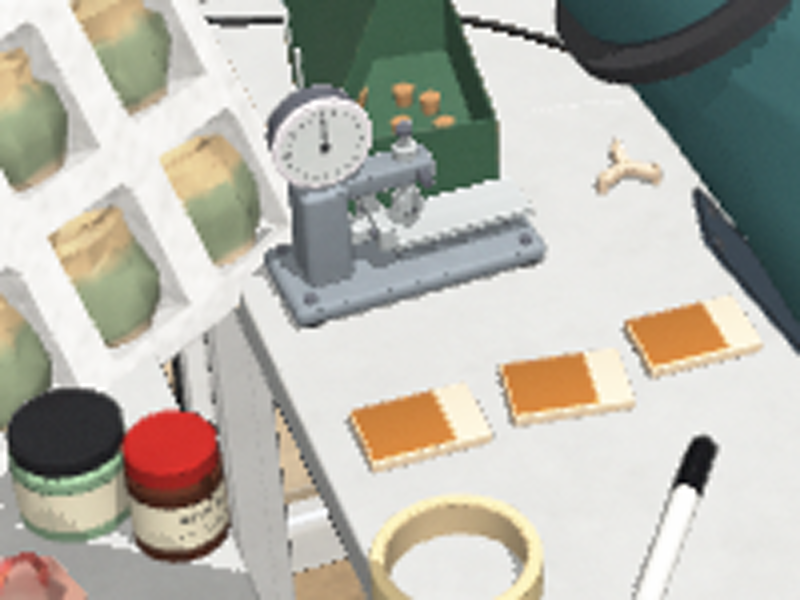

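View pics/c2.png

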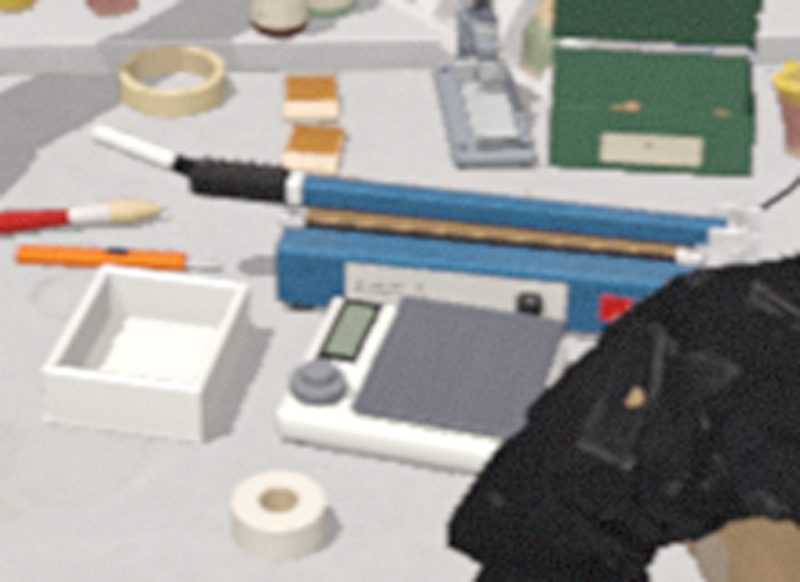

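Run:
```python
from h import *
s=load('scene1.png'); d=load('side1.png')
def A(u,v,z=None): return px(s,u/4+160,v/4+190,z).round(1)
def B(u,v,z=None): return px(d,u/3.636+210,v/3.636+190,z).round(1)
for n,q in dict(a=[(350,410),(462,383),(493,428),(372,463)],b=[(500,367),(612,348),(634,403),(513,421)],c=[(625,317),(732,297),(761,342),(656,372)]).items():
    P=np.array([A(*p,8.5) for p in q]); print('tile',n,P[:,:2].tolist(),'mean',P.mean(0),[A(*p)[2] for p in q], 'ctr depth',A(*np.mean(q,0)))
print('foot',[A(*p,16) for p in ((545,240),(315,318),(268,258))])
print('bed end',A(532,205,34),A(445,237,34),'bed mid',A(460,215), 'dialc',A(325,148),'stilt',A(625,175),'rollerish',A(408,205),'jars',A(70,430),A(172,440))
print('dish rim',[B(*p,46) for p in ((105,268),(248,285),(205,382),(48,368))],[B(*p) for p in ((105,270),(247,287),(203,386),(50,371))])
print('dish floor',B(150,350))
print('plat',[B(*p,42) for p in ((403,298),(565,318),(355,402))],B(450,360),'button',B(317,373),'roll',B(275,497))
print('body',B(283,432),B(282,418,30),'sealer',B(500,205),B(300,180),B(720,230),B(290,240),B(500,252),B(600,290), B(240,180),B(110,135))
print('black',B(650,320),B(700,280),B(520,480),B(480,530),B(600,400),B(560,440),B(750,400))
print('box',B(650,40),B(650,80),'tape',B(170,90))
```

```text
tile a [[471.1, 183.0], [468.0, 115.6], [425.1, 112.3], [424.5, 185.1]] mean [447.175 149.      8.5  ] [np.float64(2.6), np.float64(1.8), np.float64(2.6), np.float64(8.7)] ctr depth [443.2 150.4  12.1]
tile b [[472.6, 90.1], [462.8, 22.7], [413.4, 29.5], [426.2, 99.6]] mean [443.75   60.475   8.5  ] [np.float64(1.4), np.float64(10.4), np.float64(3.8), np.float64(6.1)] ctr depth [441.3  61.5  10.6]
tile c [[486.0, 4.5], [478.1, -63.2], [433.6, -61.7], [433.1, 7.0]] mean [457.7  -28.35   8.5 ] [np.float64(1.7), np.float64(2.1), np.float64(7.1), np.float64(4.7)] ctr depth [456.3 -27.6   9.5]
foot [array([564.9,  25.3,  16. ]), array([548.2, 179.3,  16. ]), array([613.6, 189. ,  16. ])]
bed end [579.4  28.   34. ] [570.1  88.6  34. ] bed mid [586.4  72.9  34.5] dialc [577.1 156.7 116.4] stilt [617.1 -50.9   7.9] rollerish [585.7 106.   52.8] jars [456.  341.5  63.3] [417.3 294.8  72.7]
dish rim [array([ 290. , -184.2,   46. ]), array([ 393.8, -210. ,   46. ]), array([ 364.6, -327.4,   46. ]), array([ 258.1, -307.7,   46. ])] [array([ 289.9, -184. ,   44.2]), array([ 392.4, -142.1,   -0.5]), array([ 363.2, -327.8,   43. ]), array([ 259.2, -307.2,   43.1])]
dish floor [ 322.7 -230.6    5.2]
plat [array([ 504.7, -224.4,   42. ]), array([ 617.9, -253.5,   42. ]), array([ 464.7, -348. ,   42. ])] [ 532.1 -302.1   42.1] button [ 439.9 -326.2   50.7] roll [ 410.2 -417.5   19. ]
body [ 416.5 -339.6   11.9] [ 415.9 -348.    30. ] sealer [ 577.7 -174.7   88.5] [ 432.9 -144.8   94.6] [ 730.8 -218.5   91.5] [ 424.8 -169.3   58.1] [ 577.7 -188.5   56.8] [ 646.5 -225.6   46.7] [ 388.8 -139.4   92.2] [278.8  71.3  13.1]
black [ 641.1 -428.   158.8] [ 670.7 -422.7  184. ] [ 559.1 -479.8   78.2] [ 536.3 -477.9   38.2] [ 610.1 -449.4  114.7] [ 584.2 -466.4   97.7] [ 671.3 -564.5  198. ]
box [738.6 127.4  67.2] [740.9 123.9  30.4] tape [325.6 171.6   1.1]
```

```bash
cat >> h.py <<'E'
def plan(*wps):
    "wps (x,y,z of TCP, angle deg of tool y about world z); each row from the state the previous reached"
    s=ctrl.state(); p,R=s['ee_pos'],s['ee_rot']
    for x,y,z,a in wps:
        c,n=np.cos(np.radians(a)),np.sin(np.radians(a))
        T=np.array([[-n,c,0],[c,n,0],[0,0,-1.]])
        print('d',(R.T@(np.array([x,y,z])-p)/1000).round(4).tolist(),'r',cv2.Rodrigues(R.T@T)[0].ravel().round(4).tolist())
        p,R=np.array([x,y,z.__float__()]),T
E
python3 -c "
from h import *
plan((540,360,410,35),(575,60,410,6.6))"
```

```text
d [-0.3755, -0.1954, -0.0058] r [-0.0016, 0.0006, 0.5942]
d [-0.2658, -0.1434, 0.0] r [0.0, 0.0, 0.4957]
```

```bash
python3 -c "
from h import *
plan((420,520,410,52),(560,300,410,28),(575,60,410,6.6))"
```

```text
d [-0.2062, -0.0889, -0.006] r [-0.0016, 0.0004, 0.2975]
d [-0.2458, -0.0872, 0.0] r [0.0, 0.0, 0.4189]
d [-0.2189, -0.0994, 0.0] r [0.0, 0.0, 0.3735]
```

Emit:
jog_arm(deltas=[[0.085,[-0.206,-0.089,-0.006],[-0.0016,0.0004,0.2975]],[0.085,[-0.206,-0.089,-0.006],[-0.0016,0.0004,0.2975]],[0.085,[-0.206,-0.089,-0.006],[-0.0016,0.0004,0.2975]],[0.085,[-0.206,-0.089,-0.006],[-0.0016,0.0004,0.2975]],[0.085,[-0.206,-0.089,-0.006],[-0.0016,0.0004,0.2975]]], newtons=25)

```text
time_s: 0.78
ee_pos: [423.7, 516.3, 410.8]
ee_rot: [[-0.783, 0.622, 0.002], [0.622, 0.783, -0.001], [-0.002, 0.001, -1.0]]
wrist_force: [-0.2, -0.3, 0.1]
gripper_width: 85.1
grip_force: 0.0
```

Emit:
jog_arm(deltas=[[0.085,[-0.246,-0.087,0],[0,0,0.419]],[0.085,[-0.246,-0.087,0],[0,0,0.419]],[0.085,[-0.246,-0.087,0],[0,0,0.419]],[0.085,[-0.246,-0.087,0],[0,0,0.419]],[0.085,[-0.246,-0.087,0],[0,0,0.419]]])

```text
time_s: 1.4
ee_pos: [562.4, 295.7, 410.5]
ee_rot: [[-0.463, 0.886, 0.002], [0.886, 0.463, -0.001], [-0.002, 0.001, -1.0]]
wrist_force: [-0.5, 0.4, -0.3]
gripper_width: 85.0
grip_force: 0.0
```

Emit:
jog_arm(deltas=[[0.085,[-0.219,-0.099,0],[0,0,0.3735]],[0.085,[-0.219,-0.099,0],[0,0,0.3735]],[0.085,[-0.219,-0.099,0],[0,0,0.3735]],[0.085,[-0.219,-0.099,0],[0,0,0.3735]],[0.085,[-0.219,-0.099,0],[0,0,0.3735]]])

```text
time_s: 2.02
ee_pos: [575.4, 56.8, 410.3]
ee_rot: [[-0.108, 0.994, 0.001], [0.994, 0.108, 0.0], [0.0, 0.001, -1.0]]
wrist_force: [0.6, 1.6, -0.1]
gripper_width: 85.0
grip_force: 0.0
```

```bash
python3 -c "
from h import *
d=snap('wrist','w2.png'); s=ctrl.state(); print(s['ee_pos'],s['joint_pos'],s['wrist_force'],(-d['R'].T@np.ravel(d['t'])), d['R'])"
```

```text
[575.42800287  60.00323419 410.00909469] [-26.80393693  24.22563725  22.18197896 111.87934431 -12.57020132
  46.16895827   8.8349479 ] [-0.00264358  1.90448593 -0.90667662] [565.83646792 136.5738891  379.6910661 ] [[ 0.99419826  0.10754995  0.00168312]
 [ 0.10174856 -0.9454147   0.30957757]
 [ 0.0348863  -0.30761022 -0.9508727 ]]
```

View pics/w2.png

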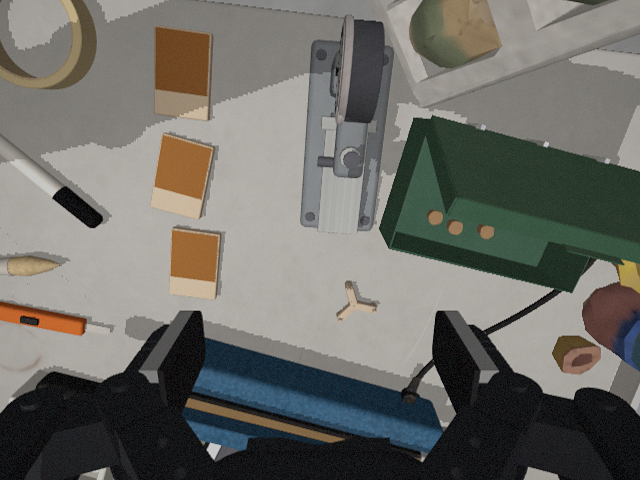

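Run:
```python
from h import *
d=load('w2.png')
for n,q in dict(a=[(156,27),(212,33),(209,120),(154,112)],b=[(164,134),(214,147),(202,218),(152,207)],c=[(172,228),(219,232),(215,298),(171,294)]).items():
    P=np.array([px(d,*p,8.5)[:2] for p in q]); r=cv2.minAreaRect(P.astype(np.float32)); print(n,P.round(1).tolist(),P.mean(0).round(1),np.array(r[1]).round(1), px(d,*np.mean(q,0))[2].round(1))
    ax=(P[0]+P[1]-P[2]-P[3]); print('  axis deg from +y', np.degrees(np.arctan2(-ax[0],ax[1])).round(1))
im=d['img'][90:250,285:410]; im=cv2.resize(im,None,fx=4,fy=4,interpolation=cv2.INTER_CUBIC)[:600]; cv2.imwrite('pics/c3.png',im)
for p in ((301,228),(376,234),(312,40),(320,230),(356,233)): print('g',p,px(d,*p,16).round(1),px(d,*p,34).round(1),px(d,*p).round(1))
for p in ((351,158),(362,40),(348,20),(383,240),(435,118),(425,130),(560,150),(470,215),(440,20),(430,90)): print(p,px(d,*p).round(1))
```

```text
a [[424.9, 184.4], [471.5, 184.9], [470.7, 114.3], [422.0, 115.9]] [447.3 149.8] [70.6 48.7] 9.8
  axis deg from +y -1.6
b [[430.6, 97.7], [475.7, 91.0], [466.1, 22.5], [418.4, 28.4]] [447.7  59.9] [70.4 48. ] 9.7
  axis deg from +y -9.0
c [[437.3, 9.3], [482.8, 10.1], [480.9, -61.7], [435.9, -62.0]] [459.2 -26.1] [73.  45.5] 8.9
  axis deg from +y -1.3
g (301, 228) [561.9  25.   16. ] [562.1  30.5  34. ] [ 5.617e+02  2.000e+01 -3.000e-01]
g (376, 234) [633.8  26.7  16. ] [630.5  32.2  34. ] [ 6.368e+02  2.180e+01 -2.000e-01]
g (312, 40) [555.7 187.6  16. ] [556.2 185.   34. ] [5.552e+02 1.897e+02 5.000e-01]
g (320, 230) [580.1  25.   16. ] [579.4  30.5  34. ] [579.4  30.6  34.4]
g (356, 233) [614.6  25.7  16. ] [612.2  31.2  34. ] [616.6  21.2   1.2]
(351, 158) [591.8 105.7 106.8]
(362, 40) [585.9 172.7 142.9]
(348, 20) [577.5 182.6 136.5]
(383, 240) [ 6.448e+02  1.630e+01 -4.000e-01]
(435, 118) [653.4 137.5  70.9]
(425, 130) [649.3 128.   64.5]
(560, 150) [754.1 124.6  68.4]
(470, 215) [656.1  88.4 165.4]
(440, 20) [649.8 206.8  47.9]
(430, 90) [660.  159.8  16.6]
```

View pics/c3.png

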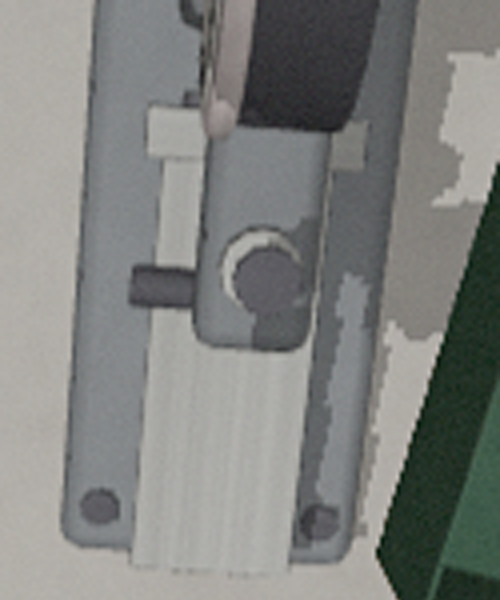

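Run:
```python
from h import *
d=load('w2.png')
P=lambda u,v,z=None: px(d,285+u/4,90+v/4,z).round(1)
print('stop top front',P(147,157,50),P(367,167,50),P(175,135))
print('bed L',P(162,162,34),P(133,560,34),'R',P(292,565,34),P(312,360,34))
print('pin',P(140,285),P(165,285),P(180,285),'arm',P(215,345),P(300,345),P(260,180),P(270,285))
for p in ((381,243),(388,227),(405,180),(430,117)): print('green',px(d,*p,65).round(1),[px(d,p[0]+k,p[1]).round(0).tolist() for k in (3,6)])
Z=d['z_map']; K,R,t=d['mtx'],d['R'],np.ravel(d['t']); vv,uu=np.mgrid[0:480,0:640]
X=(np.dstack([(uu-K[0,2])/K[0,0]*Z,(vv-K[1,2])/K[1,1]*Z,Z]).reshape(-1,3)-t)@R
m=(Z.ravel()>0)&(X[:,2]>30)&(X[:,0]>626)&(X[:,0]<720)&(X[:,1]>10)&(X[:,1]<140)
for y in range(10,140,15):
    q=X[m&(X[:,1]>=y)&(X[:,1]<y+15)]; print(y, len(q), q[:,0].min().round() if len(q) else '', q[:,2].max().round() if len(q) else '')
```

```text
stop top front [571.  119.3  50. ] [615.  122.1  50. ] [576.  124.1  50.4]
bed L [574.5 117.8  34. ] [577.8  30.3  34. ] R [613.8  33.   34. ] [611.7  79.8  34. ]
pin [571.7  98.   81.2] [576.4  98.5  81.1] [579.1  98.8  81.6] arm [586.9  88.5  81.4] [608.6  82.9  34.5] [591.  119.4  84.9] [593.1 103.7 107. ]
green [630.   34.2  65. ] [[646.0, 13.0, -0.0], [638.0, 30.0, 51.0]]
green [633.6  48.6  65. ] [[640.0, 44.0, 48.0], [640.0, 47.0, 57.0]]
green [640.7  88.5  65. ] [[646.0, 87.0, 53.0], [647.0, 88.0, 60.0]]
green [651.1 137.8  65. ] [[652.0, 138.0, 69.0], [655.0, 138.0, 68.0]]
10 533 668.0 62.0
25 550 638.0 62.0
40 233 626.0 304.0
55 3553 626.0 308.0
70 7345 626.0 323.0
85 4223 643.0 170.0
100 3930 645.0 165.0
115 2724 647.0 128.0
130 840 649.0 90.0
```

```bash
python3 -c "
from h import *
plan((520,-90,420,-5),(455,-250,440,-14))"
```

```text
d [-0.1428, -0.072, -0.0103] r [0.0003, -0.0021, 0.2002]
d [-0.1651, -0.0508, -0.02] r [0.0, 0.0, 0.1571]
```

Emit:
jog_arm(deltas=[[0.085,[-0.143,-0.072,-0.01],[0.0003,-0.002,0.2]],[0.085,[-0.143,-0.072,-0.01],[0.0003,-0.002,0.2]],[0.085,[-0.143,-0.072,-0.01],[0.0003,-0.002,0.2]],[0.085,[-0.143,-0.072,-0.01],[0.0003,-0.002,0.2]],[0.085,[-0.143,-0.072,-0.01],[0.0003,-0.002,0.2]]])

```text
time_s: 2.7
ee_pos: [521.4, -87.0, 419.6]
ee_rot: [[0.08, 0.997, 0.0], [0.997, -0.08, 0.001], [0.001, 0.0, -1.0]]
wrist_force: [1.5, 0.4, -0.2]
gripper_width: 85.2
grip_force: 0.0
```

Emit:
jog_arm(deltas=[[0.085,[-0.165,-0.051,-0.02],[0,0,0.157]],[0.085,[-0.165,-0.051,-0.02],[0,0,0.157]],[0.085,[-0.165,-0.051,-0.02],[0,0,0.157]],[0.085,[-0.165,-0.051,-0.02],[0,0,0.157]],[0.085,[-0.165,-0.051,-0.02],[0,0,0.157]]])

```text
time_s: 3.32
ee_pos: [457.2, -247.8, 439.5]
ee_rot: [[0.236, 0.972, 0.0], [0.972, -0.236, 0.001], [0.001, 0.0, -1.0]]
wrist_force: [-0.5, 0.5, 0.8]
gripper_width: 85.3
grip_force: 0.0
```

```bash
python3 -c "
from h import *
d=snap('wrist','w3.png'); s=ctrl.state(); print(s['ee_pos'],s['joint_pos'])
snap('side','s3.png')"
```

```text
[ 457.26294777 -247.45603914  439.34707277] [ -1.56708178  18.68953996  31.99609253 117.42198379 -13.40092356
  47.39021017  24.63572787]
```

View pics/w3.png

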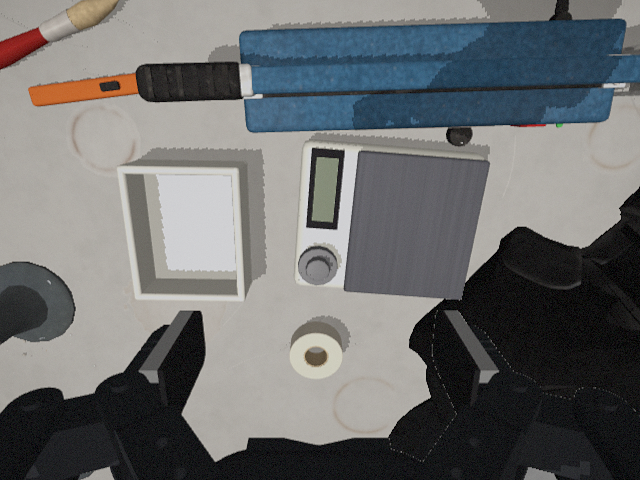

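View pics/s3.png

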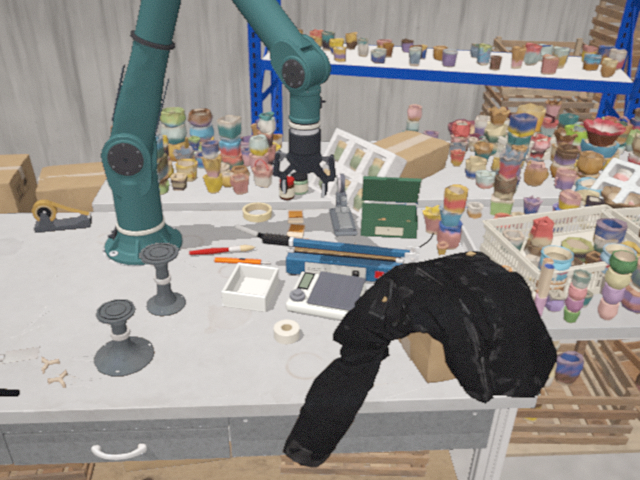

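Run:
```python
from h import *
d=load('w3.png')
def rect(q,z):
    P=np.array([px(d,*p,z)[:2] for p in q]); x=P[1]+P[2]-P[0]-P[3]; y=P[0]+P[1]-P[2]-P[3]
    print(P.round(1).tolist(),'c',P.mean(0).round(1),'len',np.linalg.norm(x)/2,np.linalg.norm(y)/2,'ang',np.degrees([np.arctan2(x[1],x[0]),np.arctan2(-y[0],y[1])]).round(1))
rect([(119,167),(243,167),(245,299),(135,300)],46)
rect([(360,151),(489,161),(463,299),(345,291)],42)
print('far wall',px(d,241,170,46),px(d,243,297,46),px(d,239,230),px(d,240,260))
print('button',px(d,318,264),px(d,318,264,50), 'plat z',px(d,410,220)[2],'body',px(d,300,285,30))
for p in ((440,310),(470,270),(520,240),(500,300)): print('black',px(d,*p).round())
```

```text
[[287.8, -177.8], [396.7, -204.3], [359.9, -331.6], [251.9, -306.4]] c [ 324.1 -255. ] len 111.53739448566992 132.9969421013825 ang [-13.4 -15.9]
[[502.9, -216.0], [615.3, -252.6], [574.4, -386.0], [459.5, -348.8]] c [ 538.  -300.8] len 119.48245443173113 139.63123638509734 ang [-18.  -17.6]
far wall [ 394.19172316 -206.50509595   46.        ] [ 358.59947667 -328.98491634   46.        ] [ 375.42667983 -260.7009229    45.49041751] [ 367.41046424 -290.13174492   45.85616601]
button [ 440.85217516 -309.99540698   51.55783116] [ 440.70333597 -310.60652404   50.        ] plat z 42.354939975029595 body [ 415.05532259 -336.83074296   30.        ]
black [ 501. -246.  283.]
black [ 598. -377.    0.]
black [ 639. -338.   36.]
black [ 599. -376.   74.]
```

```bash
python3 -c "
from h import *
plan((374.5,-268,262,-14.7),(374.5,-268,187,-14.7))"
```

```text
d [-0.0395, -0.0755, 0.1774] r [-0.0004, -0.0007, 0.0197]
d [0.0, 0.0, 0.075] r [0.0, 0.0, 0.0]
```

Emit:
jog_arm(deltas=[[0.045,[-0.0395,-0.0755,0.05],[0,0,0.02]],[0.045,[-0.0395,-0.0755,0.1],[-0.0004,-0.0007,0.02]],[0.045,[-0.0395,-0.0755,0.15],[-0.0004,-0.0007,0.02]],[0.045,[-0.0395,-0.0755,0.1774],[-0.0004,-0.0007,0.02]],[0.045,[-0.0395,-0.0755,0.1774],[-0.0004,-0.0007,0.02]]])

```text
time_s: 4.05
ee_pos: [373.3, -268.8, 260.6]
ee_rot: [[0.256, 0.967, -0.003], [0.967, -0.256, 0.002], [0.001, -0.004, -1.0]]
wrist_force: [0.7, -0.6, 0.2]
gripper_width: 45.2
grip_force: 0.0
```

```bash
python3 -c "
from h import *
d=snap('wrist','w4.png'); plan((374.5,-268,187,-14.7))"
```

```text
d [0.0016, 0.0005, 0.0749] r [-0.0009, -0.0001, -0.0031]
```

View pics/w4.png

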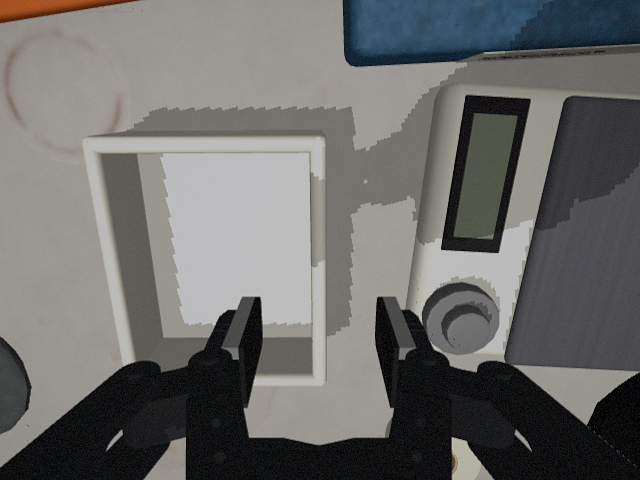

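Emit:
jog_arm(deltas=[[0.045,[0.0015,0.0005,0.02],[-0.001,0,-0.003]],[0.045,[0.0015,0.0005,0.04],[-0.001,0,-0.003]],[0.045,[0.0015,0.0005,0.06],[-0.001,0,-0.003]],[0.045,[0.0015,0.0005,0.075],[-0.001,0,-0.003]],[0.045,[0.0015,0.0005,0.075],[-0.001,0,-0.003]]])

```text
time_s: 4.72
ee_pos: [374.9, -269.0, 188.1]
ee_rot: [[0.255, 0.967, 0.003], [0.967, -0.255, -0.002], [-0.001, 0.003, -1.0]]
wrist_force: [0.1, -0.1, -1.2]
gripper_width: 44.5
grip_force: 0.0
```

Emit:
jog_arm(deltas=[[0,[0,0,0],[0,0,0]],[0,[0,0,0],[0,0,0]],[0,[0,0,0],[0,0,0]],[0,[0,0,0],[0,0,0]],[0,[0,0,0],[0,0,0]]], newtons=50)

```text
time_s: 5.35
ee_pos: [374.0, -269.2, 188.5]
ee_rot: [[0.256, 0.967, 0.003], [0.967, -0.256, -0.002], [-0.001, 0.003, -1.0]]
wrist_force: [-0.6, 0.3, 5.6]
gripper_width: 7.1
grip_force: 49.8
```

Emit:
jog_arm(deltas=[[0,[0,0,0],[0,0,0]],[0,[0,0,-0.01],[0,0,0]],[0,[0,0,-0.03],[0,0,0]],[0,[0,0,-0.06],[0,0,0]],[0,[0,0,-0.1],[0,0,0]]])

```text
time_s: 5.98
ee_pos: [373.2, -268.6, 288.4]
ee_rot: [[0.256, 0.967, 0.0], [0.967, -0.256, -0.0], [-0.0, 0.0, -1.0]]
wrist_force: [0.5, -0.8, -2.0]
gripper_width: 7.3
grip_force: 49.0
```

```bash
python3 -c "
from h import *
s=ctrl.state();print(s['gripper_width'],s['grip_force'],s['wrist_force'],s['ee_pos'])
plan((480,-290,300,-16.5),(583,-313,300,-17.8),(583,-313,231,-17.8))"
```

```text
7.314084411405894 48.99040102958679 [ 0.46661688 -0.80897803 -1.98911479] [ 373.24123764 -268.56994868  288.44089427]
d [0.0066, 0.1087, -0.0115] r [0.0003, 0.0004, 0.0289]
d [0.0072, 0.1053, 0.0] r [0.0, 0.0, 0.0227]
d [0.0, 0.0, 0.069] r [0.0, 0.0, 0.0]
```

Emit:
jog_arm(deltas=[[0,[0.001,0.02,-0.012],[0,0,0.006]],[0,[0.002,0.04,-0.012],[0,0,0.01]],[0,[0.004,0.065,-0.012],[0,0,0.02]],[0,[0.006,0.09,-0.012],[0,0,0.025]],[0,[0.0066,0.1087,-0.012],[0,0,0.029]]])

```text
time_s: 6.6
ee_pos: [481.3, -289.9, 300.2]
ee_rot: [[0.283, 0.959, 0.002], [0.959, -0.283, -0.002], [-0.001, 0.002, -1.0]]
wrist_force: [-0.9, 0.2, -2.1]
gripper_width: 7.2
grip_force: 53.8
```

Emit:
jog_arm(deltas=[[0,[0.001,0.025,0],[0,0,0.006]],[0,[0.003,0.05,0],[0,0,0.012]],[0,[0.005,0.075,0],[0,0,0.02]],[0,[0.0072,0.095,0],[0,0,0.023]],[0,[0.0072,0.1053,0],[0,0,0.023]]])

```text
time_s: 7.22
ee_pos: [584.2, -312.7, 300.0]
ee_rot: [[0.305, 0.952, 0.002], [0.952, -0.305, -0.001], [-0.001, 0.002, -1.0]]
wrist_force: [0.2, -1.5, -2.6]
gripper_width: 7.1
grip_force: 53.4
```

```bash
python3 -c "
from h import *
d=snap('wrist','w5.png')
s=ctrl.state();print(s['gripper_width'],s['grip_force'],s['wrist_force'],s['ee_pos'])
plan((583,-313,231,-17.8))"
```

```text
7.507084450878826 53.48802030086517 [ 1.22328768 -0.52049796 -2.21790616] [ 585.05950018 -313.1557878   300.05849875]
d [-0.0004, -0.0022, 0.0691] r [0.0035, 0.0014, 0.0012]
```

View pics/w5.png

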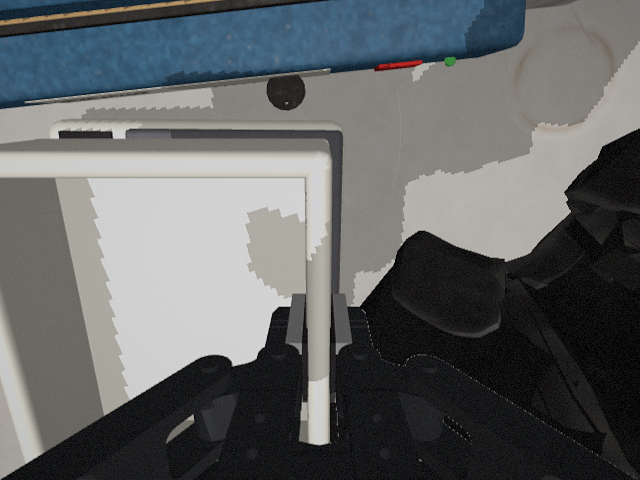

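Emit:
jog_arm(deltas=[[0,[-0.0004,-0.002,0.015],[0.003,0.001,0]],[0,[-0.0004,-0.002,0.03],[0.003,0.001,0]],[0,[-0.0004,-0.002,0.045],[0.003,0.001,0]],[0,[-0.0004,-0.002,0.058],[0.003,0.001,0]],[0,[-0.0004,-0.002,0.064],[0.003,0.001,0]]])

```text
time_s: 7.9
ee_pos: [581.1, -313.1, 234.4]
ee_rot: [[0.306, 0.952, -0.003], [0.952, -0.306, 0.001], [0.0, -0.003, -1.0]]
wrist_force: [0.7, -0.1, -2.6]
gripper_width: 7.3
grip_force: 53.4
```

Emit:
jog_arm(deltas=[[0,[0,0,0.001],[0,0,0]],[0,[0,0,0.002],[0,0,0]],[0,[0,0,0.003],[0,0,0]],[0,[0,0,0.004],[0,0,0]],[0,[0,0,0.005],[0,0,0]]])

```text
time_s: 8.52
ee_pos: [581.5, -313.3, 231.0]
ee_rot: [[0.306, 0.952, -0.001], [0.952, -0.306, 0.0], [0.0, -0.001, -1.0]]
wrist_force: [0.5, 0.8, -3.2]
gripper_width: 7.2
grip_force: 53.4
```

Still hanging by weight; two more millimetres.

Emit:
jog_arm(deltas=[[0,[0,0,0.0005],[0,0,0]],[0,[0,0,0.001],[0,0,0]],[0,[0,0,0.0015],[0,0,0]],[0,[0,0,0.002],[0,0,0]],[0,[0,0,0.002],[0,0,0]]])

```text
time_s: 9.15
ee_pos: [581.4, -313.3, 230.5]
ee_rot: [[0.306, 0.952, -0.001], [0.952, -0.306, 0.001], [0.001, -0.001, -1.0]]
wrist_force: [-2.9, 2.8, 10.2]
gripper_width: 7.2
grip_force: 55.5
```

```bash
python3 -c "
from h import *
s=ctrl.state();print(s['gripper_width'],s['grip_force'],s['wrist_force'],s['ee_pos'])"
```

```text
7.16416291371428 55.52036762237549 [-2.93161981  2.75349527 10.16836796] [ 581.44731337 -313.34860992  230.54727141]
```

Emit:
jog_arm(deltas=[[0.04,[0,0,-0.001],[0,0,0]],[0.04,[0,0,-0.001],[0,0,0]],[0.04,[0,0,-0.001],[0,0,0]],[0.04,[0,0,-0.001],[0,0,0]],[0.04,[0,0,-0.001],[0,0,0]]])

```text
time_s: 9.78
ee_pos: [581.4, -313.3, 229.6]
ee_rot: [[0.306, 0.952, -0.001], [0.952, -0.306, 0.0], [-0.0, -0.001, -1.0]]
wrist_force: [0.2, -0.1, -0.6]
gripper_width: 39.8
grip_force: 0.0
```

Emit:
jog_arm(deltas=[[0.04,[0,0,-0.03],[0,0,0]],[0.04,[0,0,-0.07],[0,0,0]],[0.04,[0,0,-0.12],[0,0,0]],[0.04,[0,0,-0.15],[0,0,0]],[0.04,[0,0,-0.15],[0,0,0]]])

```text
time_s: 10.4
ee_pos: [582.2, -314.2, 382.7]
ee_rot: [[0.306, 0.952, 0.004], [0.952, -0.306, -0.002], [-0.001, 0.005, -1.0]]
wrist_force: [0.1, -0.1, 0.2]
gripper_width: 39.9
grip_force: 0.0
```

```bash
python3 -c "
from h import *
plan((455,-260,400,-17.8))"
```

```text
d [0.0126, -0.1376, -0.0179] r [0.0046, 0.0009, -0.0004]
```

Emit:
jog_arm(deltas=[[0,[0.0126,-0.1376,-0.018],[0.0046,0.001,0]],[0,[0.0126,-0.1376,-0.018],[0.0046,0.001,0]],[0,[0.0126,-0.1376,-0.018],[0.0046,0.001,0]],[0,[0.0126,-0.1376,-0.018],[0.0046,0.001,0]],[0,[0.0126,-0.1376,-0.018],[0.0046,0.001,0]]])

```text
time_s: 11.02
ee_pos: [456.2, -259.6, 397.8]
ee_rot: [[0.305, 0.952, -0.004], [0.952, -0.305, 0.001], [0.0, -0.004, -1.0]]
wrist_force: [0.2, 0.0, 0.8]
gripper_width: 0.0
grip_force: 0.0
```

```bash
python3 -c "
from h import *
d=snap('wrist','w6.png');plan((441,-310.5,260,-17.8),(441,-310.5,232,-17.8))"
```

```text
d [-0.0531, 0.0016, 0.1378] r [-0.0046, -0.0001, 0.0008]
d [0.0, 0.0, 0.028] r [0.0, 0.0, 0.0]
```

View pics/w6.png

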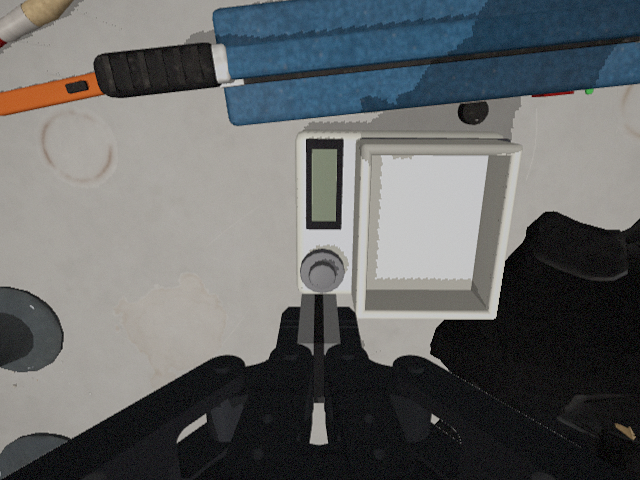

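```bash
python3 -c "
from h import *
d=load('w6.png')
P=np.array([px(d,*p,88)[:2] for p in ((359,143),(521,147),(498,318),(357,314))]);x=P[1]+P[2]-P[0]-P[3]; y=P[0]+P[1]-P[2]-P[3]
print(P.round(1).tolist(),P.mean(0),np.linalg.norm(x)/2,np.linalg.norm(y)/2,np.degrees([np.arctan2(x[1],x[0]),np.arctan2(-y[0],y[1])]))
print(px(d,322,271),px(d,322,271,51),px(d,430,220)); plan((437,-309,260,-17.8),(437,-309,232,-17.8))"
```

```text
[[497.6, -214.0], [602.5, -250.5], [564.6, -376.9], [459.9, -339.8]] [ 531.15345487 -295.28114196] 111.03627470614884 131.62011821532712 [-19.34075528 -16.68055551]
[ 440.2952337  -311.43092777   51.47426333] [ 440.23650635 -311.62374827   51.        ] [ 538.8453233  -296.06471216   49.14514111]
d [-0.0529, -0.0027, 0.1378] r [-0.0046, -0.0001, 0.0008]
d [0.0, 0.0, 0.028] r [0.0, 0.0, 0.0]
```

Emit:
jog_arm(deltas=[[0,[-0.054,-0.0025,0.03],[-0.0046,0,0]],[0,[-0.054,-0.0025,0.08],[-0.0046,0,0]],[0,[-0.054,-0.0025,0.13],[-0.0046,0,0]],[0,[-0.054,-0.0025,0.16],[-0.0046,0,0]],[0,[-0.054,-0.0025,0.166],[-0.0046,0,0]]])

```text
time_s: 11.7
ee_pos: [435.2, -309.7, 229.5]
ee_rot: [[0.306, 0.952, -0.004], [0.952, -0.306, 0.003], [0.002, -0.004, -1.0]]
wrist_force: [-0.1, 0.3, 0.5]
gripper_width: -0.1
grip_force: 0.0
```

Emit:
jog_arm(deltas=[[0,[0,0,0.003],[0,0,0]],[0,[0,0,0.006],[0,0,0]],[0,[0,0,0.009],[0,0,0]],[0,[0,0,0.0115],[0,0,0]],[0,[0,0,0.0115],[0,0,0]]])

```text
time_s: 12.32
ee_pos: [435.3, -309.7, 220.9]
ee_rot: [[0.306, 0.952, 0.001], [0.952, -0.306, 0.0], [0.001, 0.001, -1.0]]
wrist_force: [1.1, -1.5, 3.0]
gripper_width: -0.2
grip_force: 1.5
```

Emit:
jog_arm(deltas=[[0,[0,0,0.001],[0,0,0]],[0,[0,0,0.002],[0,0,0]],[0,[0,0,0.003],[0,0,0]],[0,[0,0,0.003],[0,0,0]],[0,[0,0,0.003],[0,0,0]]])

```text
time_s: 12.95
ee_pos: [435.1, -309.9, 219.2]
ee_rot: [[0.306, 0.952, 0.002], [0.952, -0.306, 0.001], [0.002, 0.001, -1.0]]
wrist_force: [0.1, 1.7, 17.7]
gripper_width: 0.2
grip_force: 8.9
```

Emit:
jog_arm(deltas=[[0,[0,0,-0.03],[0,0,0]],[0,[0,0,-0.07],[0,0,0]],[0,[0,0,-0.12],[0,0,0]],[0,[0,0,-0.17],[0,0,0]],[0,[0,0,-0.18],[0,0,0]]])

```text
time_s: 13.58
ee_pos: [434.8, -310.2, 399.9]
ee_rot: [[0.306, 0.952, 0.003], [0.952, -0.306, -0.0], [0.0, 0.003, -1.0]]
wrist_force: [0.9, -0.5, 0.8]
gripper_width: 0.1
grip_force: 0.0
```

```bash
cat >> h.py <<'E'
def tiles(d,z=8.5):
    "orange glazed parts: (blob centre, tile centre, axis deg from +y toward -x, glaze len,width)"
    hsv=cv2.cvtColor(d['img'],cv2.COLOR_BGR2HSV); m=cv2.inRange(hsv,(5,150,60),(18,255,255)); m=cv2.morphologyEx(m,cv2.MORPH_OPEN,np.ones((3,3)))
    for c in cv2.findContours(m,cv2.RETR_EXTERNAL,cv2.CHAIN_APPROX_NONE)[0]:
        if cv2.contourArea(c)<400: continue
        P=np.array([px(d,*q,z)[:2] for q in c[:,0]],np.float32); (ctr,wh,a)=cv2.minAreaRect(P)
        a=(a+45)%90-45
        u=np.array([-np.sin(np.radians(a)),np.cos(np.radians(a))]); L=np.ptp(P@u); W=np.ptp(P@[u[1],-u[0]])
        ctr=np.array(ctr); F=ctr+u*L/2
        print('glaze',ctr.round(1),'tile',(F-36*u).round(1),'ax',round(a,1),'L,W',L.round(1),W.round(1),'depth z',px(d,*c[:,0].mean(0))[2].round(1))
E
python3 -c "
from h import *
tiles(load('w2.png')); tiles(load('scene1.png'))
plan((470,-150,400,-8),(480,50,400,-2))"
```

```text
glaze [ 302.1 -105.3] tile [ 299.1 -130.4] ax -6.9 L,W 21.5 86.8 depth z 10.4
glaze [458.3 -17.9] tile [457.9 -29.7] ax -1.9 L,W 48.3 44.0 depth z 9.4
glaze [446.8  69. ] tile [444.8  57.4] ax -10.1 L,W 48.4 44.1 depth z 9.3
glaze [445.9 159.5] tile [445.6 147.8] ax -1.2 L,W 48.6 44.4 depth z 9.2
d [0.1633, -0.0155, -0.0001] r [0.0028, -0.0002, -0.1715]
d [0.1994, -0.0179, 0.0] r [0.0, 0.0, -0.1047]
```

Emit:
jog_arm(deltas=[[0.07,[0.163,-0.0155,0],[0.003,0,-0.17]],[0.07,[0.163,-0.0155,0],[0.003,0,-0.17]],[0.07,[0.163,-0.0155,0],[0.003,0,-0.17]],[0.07,[0.163,-0.0155,0],[0.003,0,-0.17]],[0.07,[0.163,-0.0155,0],[0.003,0,-0.17]]], newtons=30)

```text
time_s: 14.2
ee_pos: [469.2, -150.1, 396.8]
ee_rot: [[0.141, 0.99, -0.006], [0.99, -0.141, 0.002], [0.001, -0.006, -1.0]]
wrist_force: [0.3, -1.2, 1.5]
gripper_width: 69.9
grip_force: 0.0
```

Emit:
jog_arm(deltas=[[0.07,[0.199,-0.018,0],[0,0,-0.105]],[0.07,[0.199,-0.018,0],[0,0,-0.105]],[0.07,[0.199,-0.018,0],[0,0,-0.105]],[0.07,[0.199,-0.018,0],[0,0,-0.105]],[0.07,[0.199,-0.018,0],[0,0,-0.105]]])

```text
time_s: 14.82
ee_pos: [480.1, 49.1, 397.7]
ee_rot: [[0.036, 0.999, -0.004], [0.999, -0.036, 0.001], [0.001, -0.004, -1.0]]
wrist_force: [-0.8, -1.2, 0.5]
gripper_width: 70.2
grip_force: 0.0
```

```bash
sed -i 's/F-36\*u/F-34*u/' h.py; python3 -c "
from h import *
tiles(snap('wrist','w7.png')); tiles(snap('scene','sc7.png')); print(ctrl.state()['ee_pos'])
plan((446,117.8,260,-1.4),(446,117.8,190,-1.4))"
```

```text
glaze [ 262.9 -100.7] tile [ 260.2 -123.9] ax -6.8 L,W 21.3 101.5 depth z 10.5
glaze [458.1 -17.9] tile [457.7 -28.4] ax -2.0 L,W 47.0 43.5 depth z 9.7
glaze [446.9  69. ] tile [445.2  59.4] ax -9.9 L,W 48.4 43.9 depth z 9.3
glaze [446.  159.5] tile [445.8 149.8] ax -1.4 L,W 48.5 44.2 depth z 9.8
[479.98088037  47.24762429 397.89241269]
d [0.069, -0.0362, 0.1381] r [-0.0041, -0.0006, -0.0157]
d [0.0, 0.0, 0.07] r [0.0, 0.0, 0.0]
```

Emit:
jog_arm(deltas=[[0.062,[0.069,-0.036,0.04],[-0.004,0,-0.0157]],[0.062,[0.069,-0.036,0.09],[-0.004,0,-0.0157]],[0.062,[0.069,-0.036,0.14],[-0.004,0,-0.0157]],[0.062,[0.069,-0.036,0.19],[-0.004,0,-0.0157]],[0.062,[0.069,-0.036,0.208],[-0.004,0,-0.0157]]])

```text
time_s: 15.55
ee_pos: [445.7, 117.7, 187.9]
ee_rot: [[0.025, 1.0, -0.003], [1.0, -0.025, -0.0], [-0.0, -0.003, -1.0]]
wrist_force: [-0.2, -0.2, 0.4]
gripper_width: 62.0
grip_force: 0.0
```

Emit:
jog_arm(deltas=[[0.062,[0,0,0.004],[0,0,0]],[0.062,[0,0,0.008],[0,0,0]],[0.062,[0,0,0.012],[0,0,0]],[0.062,[0,0,0.016],[0,0,0]],[0.062,[0,0,0.0175],[0,0,0]]])

```text
time_s: 16.18
ee_pos: [445.9, 120.7, 172.9]
ee_rot: [[0.02, 1.0, 0.001], [1.0, -0.02, 0.002], [0.002, 0.001, -1.0]]
wrist_force: [-0.0, 0.6, -0.1]
gripper_width: 62.0
grip_force: 0.0
```

```bash
python3 -c "
from h import *
d=snap('wrist','w8.png')
plan((445.1,117.8,171.5,-1.4))"
```

```text
d [-0.0029, -0.0007, 0.0013] r [0.0004, -0.0021, 0.0045]
```

View pics/w8.png

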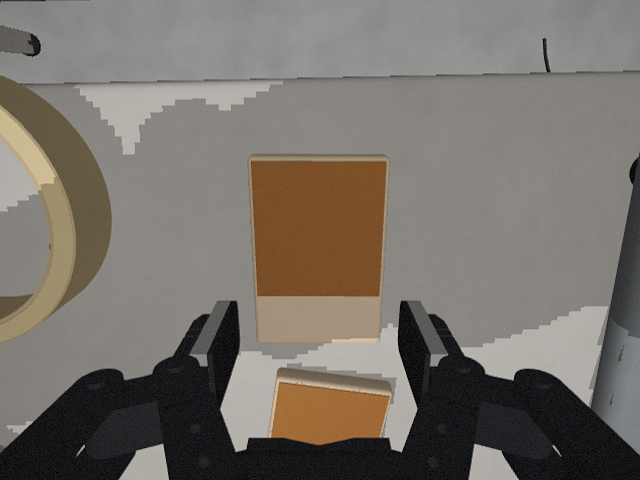

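Emit:
jog_arm(deltas=[[0.062,[-0.003,-0.0005,0.001],[0,-0.002,0.004]],[0.062,[-0.003,-0.0005,0.002],[0,-0.002,0.004]],[0.04,[-0.003,-0.0005,0.002],[0,-0.002,0.004]],[0.04,[-0.003,-0.0005,0.002],[0,-0.002,0.004]],[0.04,[-0.003,-0.0005,0.002],[0,-0.002,0.004]]], newtons=30)

```text
time_s: 16.85
ee_pos: [445.3, 117.4, 171.0]
ee_rot: [[0.024, 1.0, 0.0], [1.0, -0.024, 0.0], [0.0, 0.0, -1.0]]
wrist_force: [-0.1, -0.9, 6.0]
gripper_width: 47.1
grip_force: 33.2
```

Emit:
jog_arm(deltas=[[0.04,[0,0,0],[0,0,0]],[0.04,[0,0,0],[0,0,0]],[0.04,[0,0,-0.001],[0,0,0]],[0.04,[0,0,-0.005],[0,0,0]],[0.04,[0,0,-0.02],[0,0,0]]])

```text
time_s: 17.48
ee_pos: [445.0, 117.5, 190.5]
ee_rot: [[0.024, 1.0, -0.002], [1.0, -0.024, -0.0], [-0.0, -0.002, -1.0]]
wrist_force: [0.3, -0.3, -0.1]
gripper_width: 46.8
grip_force: 30.9
```

Emit:
jog_arm(deltas=[[0.04,[0,0,-0.03],[0,0,0]],[0.04,[0,0,-0.06],[0,0,0]],[0.04,[0,0,-0.09],[0,0,0]],[0.04,[0,0,-0.12],[0,0,0]],[0.04,[0,0,-0.12],[0,0,0]]])

```text
time_s: 18.1
ee_pos: [445.7, 117.8, 312.4]
ee_rot: [[0.024, 1.0, 0.004], [1.0, -0.024, 0.002], [0.002, 0.004, -1.0]]
wrist_force: [0.3, -0.8, -0.1]
gripper_width: 46.9
grip_force: 31.0
```

```bash
python3 -c "
from h import *
d=snap('wrist','w9.png'); p=ctrl.state()['ee_pos']; print(p); tiles(d,p[2]-172+8.5); tiles(snap('scene','sc9.png'),p[2]-172+8.5)
plan((590,20,290,2.3))"
```

```text
[445.17392119 117.83166849 311.34287367]
glaze [377.4  49.9] tile [373.9  21.9] ax -7.0 L,W 11.7 15.2 depth z 10.7
glaze [452.6  92. ] tile [451.9  69.8] ax -1.7 L,W 23.5 21.4 depth z 9.5
glaze [446.7 159.4] tile [446.4 150.4] ax -1.8 L,W 50.0 45.6 depth z 150.6
d [-0.0943, 0.1474, 0.0206] r [0.0, -0.0002, -0.0638]
```

```bash
python3 -c "
from h import *
plan((594.7,3,311,2.6),(594.7,3,215,2.6))"
```

```text
d [-0.1112, 0.1525, -0.0004] r [0.0, -0.0002, -0.0691]
d [0.0, 0.0, 0.096] r [0.0, 0.0, 0.0]
```

Emit:
jog_arm(deltas=[[0.04,[-0.05,0.01,0],[0,0,-0.015]],[0.04,[-0.095,0.04,0],[0,0,-0.03]],[0.04,[-0.111,0.09,0],[0,0,-0.05]],[0.04,[-0.111,0.13,0],[0,0,-0.069]],[0.04,[-0.111,0.1525,0],[0,0,-0.069]]])

```text
time_s: 18.82
ee_pos: [596.7, 2.3, 309.1]
ee_rot: [[-0.044, 0.999, -0.001], [0.999, 0.044, -0.0], [-0.0, -0.001, -1.0]]
wrist_force: [-0.5, -0.9, 0.1]
gripper_width: 47.0
grip_force: 31.0
```

Emit:
jog_arm(deltas=[[0.04,[0,0,0.02],[0,0,0]],[0.04,[0,0,0.045],[0,0,0]],[0.04,[0,0,0.07],[0,0,0]],[0.04,[0,0,0.085],[0,0,0]],[0.04,[0,0,0.085],[0,0,0]]])

```text
time_s: 19.45
ee_pos: [594.2, 2.8, 223.9]
ee_rot: [[-0.044, 0.999, -0.004], [0.999, 0.044, -0.0], [0.0, -0.004, -1.0]]
wrist_force: [-0.3, -0.1, -0.4]
gripper_width: 47.1
grip_force: 31.0
```

```bash
python3 -c "
from h import *
d=snap('wrist','w10.png'); s=ctrl.state(); print(s['ee_pos'],s['gripper_width']); tiles(d,s['ee_pos'][2]-171+8.5)
plan((594.7,3,206,2.6))"
```

```text
[594.75484031   2.71135223 225.03655739] 46.652745509316425
glaze [496.5  11.5] tile [495.8  -5.1] ax -2.2 L,W 34.7 31.6 depth z 9.3
glaze [591.1  45. ] tile [591.5  35.5] ax 2.1 L,W 48.9 44.5 depth z 62.2
glaze [496.3  71.7] tile [493.2  55.5] ax -10.8 L,W 34.9 15.5 depth z 9.4
d [0.0003, -0.0, 0.019] r [-0.0015, 0.0, -0.0009]
```

View pics/w10.png

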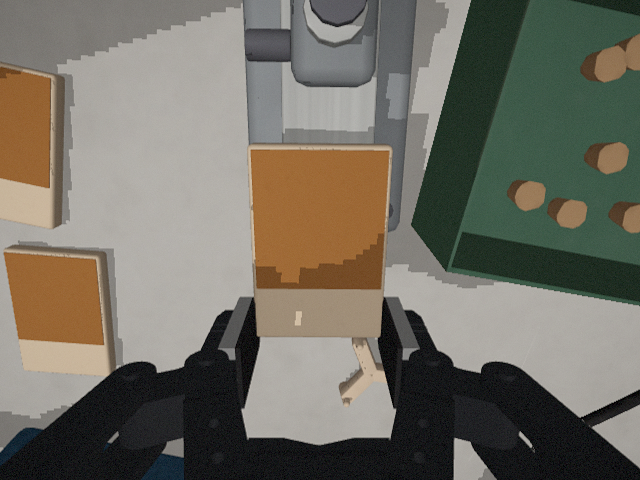

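Emit:
jog_arm(deltas=[[0.04,[0,0,0.005],[0,0,0]],[0.04,[0,0,0.01],[0,0,0]],[0.04,[0,0,0.014],[0,0,0]],[0.04,[0,0,0.017],[0,0,0]],[0.04,[0,0,0.018],[0,0,0]]])

```text
time_s: 20.12
ee_pos: [595.0, 2.9, 207.6]
ee_rot: [[-0.045, 0.999, -0.0], [0.999, 0.045, -0.0], [-0.0, -0.0, -1.0]]
wrist_force: [0.3, 0.4, -1.0]
gripper_width: 47.2
grip_force: 31.0
```

Emit:
jog_arm(deltas=[[0.04,[0,0,0.0005],[0,0,0]],[0.04,[0,0,0.001],[0,0,0]],[0.04,[0,0,0.0015],[0,0,0]],[0.04,[0,0,0.002],[0,0,0]],[0.04,[0,0,0.002],[0,0,0]]])

```text
time_s: 20.75
ee_pos: [595.0, 2.9, 205.8]
ee_rot: [[-0.045, 0.999, 0.0], [0.999, 0.045, -0.0], [-0.0, 0.0, -1.0]]
wrist_force: [-0.3, -0.0, 0.3]
gripper_width: 46.9
grip_force: 31.0
```

Emit:
jog_arm(deltas=[[0.04,[0,0,0.0005],[0,0,0]],[0.04,[0,0,0.001],[0,0,0]],[0.04,[0,0,0.001],[0,0,0]],[0.04,[0,0,0.001],[0,0,0]],[0.04,[0,0,0.001],[0,0,0]]])

```text
time_s: 21.38
ee_pos: [595.0, 2.9, 204.9]
ee_rot: [[-0.045, 0.999, 0.0], [0.999, 0.045, -0.0], [-0.0, 0.0, -1.0]]
wrist_force: [-0.4, -0.5, 1.6]
gripper_width: 47.5
grip_force: 31.1
```

```bash
python3 -c "
from h import *
d=snap('wrist','w11.png'); s=ctrl.state(); print(s['ee_pos'],s['wrist_force'],s['torque']); tiles(d,42.5)
plan((592.7,52,s['ee_pos'][2],2.6))"
```

```text
[595.03797992   2.85861615 204.85665624] [-0.53661077 -0.33241922  0.9360775 ] [-0.00742059  0.03389263 -0.02362579]
glaze [487.9   2.6] tile [487.3 -11.9] ax -2.4 L,W 39.0 30.1 depth z 9.3
glaze [592.6  44.8] tile [592.9  35.4] ax 2.1 L,W 49.2 44.9 depth z 43.9
glaze [491.4  69.2] tile [488.6  55. ] ax -11.3 L,W 39.1 4.6 depth z 9.1
d [0.0492, -0.0001, -0.0] r [0.0003, 0.0001, -0.0006]
```

Emit:
jog_arm(deltas=[[0.04,[0.006,0,0],[0,0,0]],[0.04,[0.012,0,0],[0,0,0]],[0.04,[0.018,0,0],[0,0,0]],[0.04,[0.022,0,0],[0,0,0]],[0.04,[0.024,0,0],[0,0,0]]])

```text
time_s: 22.05
ee_pos: [594.1, 26.9, 205.0]
ee_rot: [[-0.045, 0.999, 0.001], [0.999, 0.045, -0.001], [-0.001, 0.001, -1.0]]
wrist_force: [0.3, -2.5, 3.1]
gripper_width: 46.9
grip_force: 31.4
```

Emit:
jog_arm(deltas=[[0.04,[0.003,0,0],[0,0,0]],[0.04,[0.006,0,0],[0,0,0]],[0.04,[0.01,0,0],[0,0,0]],[0.04,[0.014,0,0],[0,0,0]],[0.04,[0.017,0,0],[0,0,0]]])

```text
time_s: 22.68
ee_pos: [593.3, 42.2, 205.0]
ee_rot: [[-0.043, 0.999, 0.001], [0.999, 0.043, -0.002], [-0.002, 0.001, -1.0]]
wrist_force: [0.7, -5.4, 4.8]
gripper_width: 46.9
grip_force: 31.5
```

```bash
python3 -c "
from h import *
d=snap('wrist','w12.png'); s=ctrl.state(); print(s['ee_pos'],s['wrist_force'],s['torque']); tiles(d,42.5)
plan((592.7,52,s['ee_pos'][2],2.6))"
```

```text
[593.36007529  42.72195183 205.00393607] [ 0.62719017 -4.40627481  4.73764274] [-1.10491684  0.12839886 -0.0213936 ]
glaze [484.8  10.8] tile [484.2  -3.7] ax -2.5 L,W 39.0 35.4 depth z 9.2
glaze [487.2  77.9] tile [484.6  63.6] ax -10.3 L,W 39.0 11.9 depth z 9.4
glaze [591.1  83.7] tile [591.5  74.2] ax 2.2 L,W 49.0 44.9 depth z 109.4
glaze [572.9 101. ] tile [573.9  73.4] ax 2.0 L,W 12.9 9.6 depth z 43.4
d [0.0093, -0.0003, -0.0] r [0.0012, 0.0021, -0.0018]
```

Emit:
jog_arm(deltas=[[0.04,[0.002,0,0],[0,0,0]],[0.04,[0.004,0,0],[0,0,0]],[0.04,[0.006,0,0],[0,0,0]],[0.04,[0.0075,0,0],[0,0,0]],[0.04,[0.0085,0,0],[0,0,0]]])

```text
time_s: 23.35
ee_pos: [593.0, 50.9, 205.0]
ee_rot: [[-0.043, 0.999, 0.001], [0.999, 0.043, -0.002], [-0.002, 0.001, -1.0]]
wrist_force: [1.4, -5.1, 3.7]
gripper_width: 46.5
grip_force: 31.5
```

Emit:
jog_arm(deltas=[[0.04,[0.0005,0,0],[0,0,0]],[0.04,[0.001,0,0],[0,0,0]],[0.04,[0.0015,0,0],[0,0,0]],[0.04,[0.002,0,0],[0,0,0]],[0.04,[0.002,0,0],[0,0,0]]])

```text
time_s: 23.98
ee_pos: [593.0, 52.3, 205.0]
ee_rot: [[-0.043, 0.999, 0.002], [0.999, 0.043, -0.003], [-0.003, 0.001, -1.0]]
wrist_force: [0.7, -6.6, 4.8]
gripper_width: 46.9
grip_force: 31.4
```

Emit:
jog_arm(deltas=[[0.04,[0.0005,0,0],[0,0,0]],[0.04,[0.001,0,0],[0,0,0]],[0.04,[0.0015,0,0],[0,0,0]],[0.04,[0.002,0,0],[0,0,0]],[0.04,[0.002,0,0],[0,0,0]]])

```text
time_s: 24.6
ee_pos: [592.8, 52.8, 205.0]
ee_rot: [[-0.042, 0.999, 0.002], [0.999, 0.042, -0.005], [-0.005, 0.002, -1.0]]
wrist_force: [0.4, -8.8, 4.1]
gripper_width: 46.8
grip_force: 31.4
```

Emit:
jog_arm(deltas=[[0.04,[0.0005,0,0],[0,0,0]],[0.04,[0.001,0,0],[0,0,0]],[0.04,[0.0015,0,0],[0,0,0]],[0.04,[0.002,0,0],[0,0,0]],[0.04,[0.003,0,0],[0,0,0]]])

```text
time_s: 25.22
ee_pos: [592.6, 53.5, 205.0]
ee_rot: [[-0.04, 0.999, 0.003], [0.999, 0.04, -0.008], [-0.008, 0.002, -1.0]]
wrist_force: [0.9, -15.0, 3.6]
gripper_width: 46.8
grip_force: 31.4
```

Emit:
jog_arm(deltas=[[0.04,[0,0,0],[0,0,0]],[0.04,[0,0,0],[0,0,0]],[0.04,[0,0,0],[0,0,0]],[0.04,[0,0,0],[0,0,0]],[0.04,[0,0,0],[0,0,0]]])

```text
time_s: 25.85
ee_pos: [592.6, 53.4, 205.0]
ee_rot: [[-0.04, 0.999, 0.003], [0.999, 0.04, -0.008], [-0.008, 0.002, -1.0]]
wrist_force: [1.4, -13.7, 3.7]
gripper_width: 46.9
grip_force: 31.4
```

Run:
```python
from h import *
s=ctrl.state(); print(s['ee_pos'],s['wrist_force'],s['torque'])
d=snap('scene','sc13.png'); tiles(d,42.5)
w=snap('wrist','w13.png')
a=cv2.resize(d['img'][215:285,205:310],(630,420),interpolation=cv2.INTER_CUBIC)
b=w['img'][:300,100:500]; cv2.imwrite('pics/c13.png',np.hstack([a[:, :400],cv2.copyMakeBorder(b,0,120,0,0,cv2.BORDER_CONSTANT)]))
```

```text
[592.61909422  53.39953441 205.01663024] [  1.40459683 -13.69162666   3.72656331] [-2.7218803  -0.05323554  0.08611071]
```

View pics/c13.png

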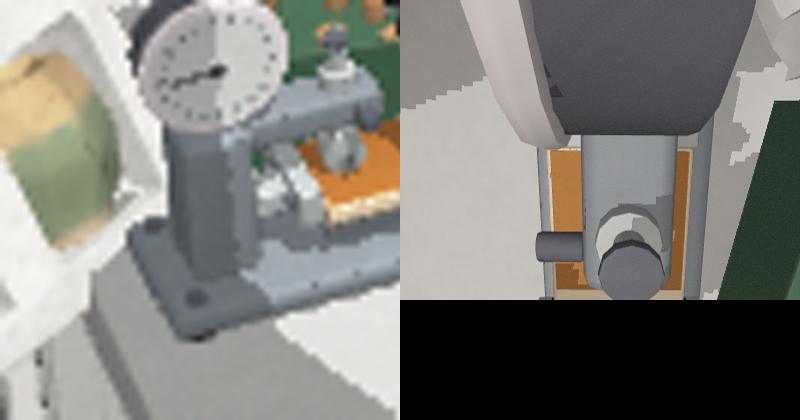

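Emit:
jog_arm(deltas=[[0.04,[0,0,0],[0,0,0]],[0.04,[0,0,0],[0,0,0]],[0.04,[0,0,0],[0,0,0]],[0.04,[0,0,0],[0,0,0]],[0.04,[0,0,0],[0,0,0]]])

```text
time_s: 26.58
ee_pos: [592.6, 53.4, 205.0]
ee_rot: [[-0.04, 0.999, 0.003], [0.999, 0.04, -0.008], [-0.008, 0.002, -1.0]]
wrist_force: [0.8, -13.3, 4.6]
gripper_width: 47.1
grip_force: 31.4
```

Emit:
jog_arm(deltas=[[0.04,[0,0,0],[0,0,0]],[0.04,[0,0,0],[0,0,0]],[0.04,[0,0,0],[0,0,0]],[0.04,[0,0,0],[0,0,0]],[0.04,[0,0,0],[0,0,0]]])

```text
time_s: 27.2
ee_pos: [592.6, 53.4, 205.0]
ee_rot: [[-0.04, 0.999, 0.003], [0.999, 0.04, -0.008], [-0.008, 0.002, -1.0]]
wrist_force: [0.9, -12.3, 3.9]
gripper_width: 46.8
grip_force: 31.4
```

Emit:
jog_arm(deltas=[[0.04,[0,0,0],[0,0,0]],[0.04,[0,0,0],[0,0,0]],[0.04,[0,0,0],[0,0,0]],[0.04,[0,0,0],[0,0,0]],[0.04,[0,0,0],[0,0,0]]])

```text
time_s: 27.82
ee_pos: [592.6, 53.4, 205.0]
ee_rot: [[-0.04, 0.999, 0.003], [0.999, 0.04, -0.008], [-0.008, 0.002, -1.0]]
wrist_force: [0.7, -12.1, 3.4]
gripper_width: 46.8
grip_force: 31.4
```

```bash
python3 -c "
from h import *
s=ctrl.state(); print(s['ee_pos'],s['wrist_force'],s['time_s'],s['joint_pos'])
plan((595,3,205,2.6),(595,3,330,2.6))"
```

```text
[592.63779615  53.399468   205.02600649] [  0.73602742 -12.10178271   3.38133641] 27.825 [-22.32499576  42.533147    18.26835177 116.24388347 -28.40241
  25.34058753  19.66986511]
d [-0.0505, 0.0003, 0.0004] r [0.0023, 0.0083, -0.0053]
d [0.0, 0.0, -0.125] r [0.0, 0.0, 0.0]
```

Emit:
jog_arm(deltas=[[0.04,[-0.008,0,0],[0,0,0]],[0.04,[-0.02,0,0],[0,0,0]],[0.04,[-0.035,0,0],[0,0,0]],[0.04,[-0.05,0,0],[0,0,0]],[0.04,[-0.056,0,0],[0.002,0.008,-0.005]]])

```text
time_s: 28.45
ee_pos: [594.9, 3.7, 204.6]
ee_rot: [[-0.05, 0.999, -0.003], [0.999, 0.05, 0.009], [0.009, -0.002, -1.0]]
wrist_force: [-0.8, 0.7, 1.7]
gripper_width: 46.9
grip_force: 31.2
```

Emit:
jog_arm(deltas=[[0.04,[0,0,-0.02],[0,0,0]],[0.04,[0,0,-0.05],[0,0,0]],[0.04,[0,0,-0.08],[0,0,0]],[0.04,[0,0,-0.11],[0,0,0]],[0.04,[0,0,-0.125],[0,0,0]]])

```text
time_s: 29.08
ee_pos: [595.3, 2.5, 331.9]
ee_rot: [[-0.05, 0.999, -0.0], [0.999, 0.05, 0.008], [0.008, 0.0, -1.0]]
wrist_force: [-0.2, 0.3, 0.2]
gripper_width: 47.1
grip_force: 31.1
```

```bash
cat >> h.py <<'E'
def dishplan(off,a=-17.5):
    # hand point so that tile centre (off ahead along tool x) is at the dish centre
    c,n=np.cos(np.radians(a)),np.sin(np.radians(a)); h=np.array([531,-295.5])-off*np.array([-n,c]); print('hand',h)
    plan(((595+h[0])/2,-165,325,(a+2)/2),(h[0],h[1],325,a),(h[0],h[1],230,a))
E
python3 -c "
from h import *
d=snap('wrist','w14.png'); s=ctrl.state(); print(s['ee_pos'],s['wrist_force'],s['gripper_width']); tiles(d,s['ee_pos'][2]-171+8.5); 
dishplan(33)"
```

```text
[595.77873278   2.40185777 332.96875707] [0.33673336 0.10103115 1.32932747] 46.718024311540354
glaze [531.2  37.8] tile [530.3  14.7] ax -2.1 L,W 21.7 19.8 depth z 9.3
glaze [592.6  46. ] tile [593.1  36.5] ax 2.5 L,W 48.9 44.6 depth z 170.2
glaze [526.   76.8] tile [522.  54.] ax -10.0 L,W 21.9 19.8 depth z 9.6
hand [ 521.07670862 -326.97265937]
d [-0.1654, -0.046, 0.0065] r [0.0015, -0.0084, 0.1851]
d [-0.1655, -0.0148, 0.0] r [0.0, 0.0, 0.1702]
d [0.0, 0.0, 0.095] r [0.0, 0.0, 0.0]
```

Emit:
jog_arm(deltas=[[0.04,[-0.03,-0.01,0.0065],[0,-0.008,0.04]],[0.04,[-0.07,-0.02,0.0065],[0,-0.008,0.08]],[0.04,[-0.115,-0.03,0.0065],[0,-0.008,0.13]],[0.04,[-0.15,-0.04,0.0065],[0.0015,-0.008,0.17]],[0.04,[-0.1654,-0.046,0.0065],[0.0015,-0.008,0.185]]])

```text
time_s: 29.75
ee_pos: [556.4, -167.1, 321.6]
ee_rot: [[0.139, 0.99, -0.006], [0.99, -0.139, -0.001], [-0.002, -0.005, -1.0]]
wrist_force: [0.6, 0.8, -1.1]
gripper_width: 46.8
grip_force: 31.1
```

Emit:
jog_arm(deltas=[[0.04,[-0.03,-0.003,0],[0,0,0.03]],[0.04,[-0.07,-0.006,0],[0,0,0.07]],[0.04,[-0.115,-0.01,0],[0,0,0.12]],[0.04,[-0.15,-0.0148,0],[0,0,0.16]],[0.04,[-0.1655,-0.0148,0],[0,0,0.17]]])

```text
time_s: 30.38
ee_pos: [519.9, -328.1, 321.9]
ee_rot: [[0.302, 0.953, -0.005], [0.953, -0.302, 0.0], [-0.001, -0.005, -1.0]]
wrist_force: [0.3, -0.6, 0.0]
gripper_width: 46.8
grip_force: 31.1
```

```bash
cat >> h.py <<'E'
def rim(d,z=88):
    "far (+x) and near (-x) outer rim of dish, from depth map points at rim height"
    Z=d['z_map']; K,R,t=d['mtx'],d['R'],np.ravel(d['t']); vv,uu=np.mgrid[0:480,0:640]
    X=(np.dstack([(uu-K[0,2])/K[0,0]*Z,(vv-K[1,2])/K[1,1]*Z,Z]).reshape(-1,3)-t)@R
    m=(Z.ravel()>0)&(abs(X[:,2]-z)<4)&(abs(X[:,0]-531)<90)&(abs(X[:,1]+295)<95); P=X[m][:,:2]-[531,-295.5]
    a=np.radians(-17.5); q=P@np.array([[np.cos(a),-np.sin(a)],[np.sin(a),np.cos(a)]]); w=q[(q[:,1]<45)]
    print('dish x range',np.percentile(w[:,0],[1,99]).round(1),'y range',np.percentile(q[:,1],[1,99]).round(1),len(q))
E
python3 -c "
from h import *
d=snap('wrist','w15.png'); s=ctrl.state(); print(s['ee_pos'],s['gripper_width']); rim(d); rim(load('w6.png')); tiles(d,s['ee_pos'][2]-171+8.5)
plan((521,-327,325,-17.5))"
```

```text
[ 519.90916136 -329.3533983   322.10154053] 47.02185323319081
dish x range [-55.2 107.6] y range [-68.2  66.8] 12481
dish x range [-55.5 107. ] y range [-68.6  67.2] 7323
glaze [ 530.9 -287.9] tile [ 528.  -296.9] ax -18.1 L,W 49.1 44.7 depth z 159.8
d [0.0026, 0.0003, -0.0029] r [-0.0035, 0.0029, -0.0026]
```

Emit:
jog_arm(deltas=[[0.04,[0.0025,0.001,0.03],[-0.003,0.003,0]],[0.04,[0.0025,0.001,0.055],[-0.003,0.003,0]],[0.04,[0.0025,0.001,0.075],[-0.003,0.003,0]],[0.04,[0.0025,0.001,0.092],[-0.003,0.003,0]],[0.04,[0.0025,0.001,0.098],[-0.003,0.003,0]]])

```text
time_s: 31.05
ee_pos: [521.9, -324.3, 223.1]
ee_rot: [[0.3, 0.954, -0.001], [0.954, -0.3, 0.003], [0.002, -0.002, -1.0]]
wrist_force: [0.1, 1.0, -0.4]
gripper_width: 47.2
grip_force: 31.1
```

Emit:
jog_arm(deltas=[[0.04,[0,0,0.0005],[0,0,0]],[0.04,[0,0,0.001],[0,0,0]],[0.04,[0,0,0.0015],[0,0,0]],[0.04,[0,0,0.002],[0,0,0]],[0.04,[0,0,0.002],[0,0,0]]])

```text
time_s: 31.68
ee_pos: [521.9, -325.0, 222.4]
ee_rot: [[0.301, 0.954, -0.0], [0.954, -0.301, 0.002], [0.002, -0.001, -1.0]]
wrist_force: [-0.7, 0.3, 0.4]
gripper_width: 46.9
grip_force: 31.1
```

Emit:
jog_arm(deltas=[[0.04,[0,0,0.0005],[0,0,0]],[0.04,[0,0,0.001],[0,0,0]],[0.04,[0,0,0.0015],[0,0,0]],[0.04,[0,0,0.0015],[0,0,0]],[0.04,[0,0,0.0015],[0,0,0]]])

```text
time_s: 32.3
ee_pos: [521.8, -325.0, 220.7]
ee_rot: [[0.301, 0.954, -0.0], [0.954, -0.301, 0.002], [0.002, -0.001, -1.0]]
wrist_force: [0.5, 0.4, 0.3]
gripper_width: 47.1
grip_force: 31.1
```

Emit:
jog_arm(deltas=[[0.056,[0,0,0],[0,0,0]],[0.056,[0,0,0],[0,0,0]],[0.056,[0,0,0],[0,0,0]],[0.056,[0,0,0],[0,0,0]],[0.056,[0,0,0],[0,0,0]]])

```text
time_s: 32.92
ee_pos: [521.8, -324.9, 220.7]
ee_rot: [[0.301, 0.954, -0.0], [0.954, -0.301, 0.002], [0.002, -0.001, -1.0]]
wrist_force: [-0.2, -0.1, 0.0]
gripper_width: 56.0
grip_force: 0.0
```

Emit:
jog_arm(deltas=[[0.056,[0,0,-0.01],[0,0,0]],[0.056,[0,0,-0.03],[0,0,0]],[0.056,[0,0,-0.06],[0,0,0]],[0.056,[0,0,-0.1],[0,0,0]],[0.056,[0,0,-0.12],[0,0,0]]])

```text
time_s: 33.55
ee_pos: [522.2, -325.8, 344.1]
ee_rot: [[0.301, 0.954, 0.004], [0.954, -0.301, -0.0], [0.001, 0.004, -1.0]]
wrist_force: [0.4, -0.2, 0.1]
gripper_width: 56.2
grip_force: 0.0
```

```bash
python3 -c "
from h import *
d=snap('wrist','w16.png'); s=ctrl.state(); print(s['ee_pos'],s['gripper_width']); rim(d); tiles(d,57.5)
plan((500,-160,390,-12),(480,-30,400,-5))"
```

```text
[ 522.61664067 -326.17667381  345.63733017] 56.12720534892181
dish x range [-55.1 106.7] y range [-67.8  66.7] 11900
glaze [ 533.7 -284.3] tile [ 530.7 -293.6] ax -17.9 L,W 48.4 44.3 depth z 58.7
d [0.1517, -0.0713, -0.0447] r [0.0063, -0.0001, -0.0961]
d [0.123, -0.0466, -0.01] r [0.0, 0.0, -0.1222]
```

Emit:
jog_arm(deltas=[[0.062,[0.152,-0.071,-0.045],[0.006,0,-0.096]],[0.062,[0.152,-0.071,-0.045],[0.006,0,-0.096]],[0.062,[0.152,-0.071,-0.045],[0.006,0,-0.096]],[0.062,[0.152,-0.071,-0.045],[0.006,0,-0.096]],[0.062,[0.152,-0.071,-0.045],[0.006,0,-0.096]]])

```text
time_s: 34.22
ee_pos: [499.8, -159.2, 385.9]
ee_rot: [[0.208, 0.978, -0.006], [0.978, -0.208, 0.003], [0.001, -0.007, -1.0]]
wrist_force: [-0.2, -0.2, 0.8]
gripper_width: 61.8
grip_force: 0.0
```

Emit:
jog_arm(deltas=[[0.062,[0.123,-0.047,-0.01],[0,0,-0.122]],[0.062,[0.123,-0.047,-0.01],[0,0,-0.122]],[0.062,[0.123,-0.047,-0.01],[0,0,-0.122]],[0.062,[0.123,-0.047,-0.01],[0,0,-0.122]],[0.062,[0.123,-0.047,-0.01],[0,0,-0.122]]])

```text
time_s: 34.85
ee_pos: [479.8, -31.3, 396.6]
ee_rot: [[0.091, 0.996, -0.006], [0.996, -0.091, 0.002], [0.002, -0.006, -1.0]]
wrist_force: [-0.2, -0.0, 1.1]
gripper_width: 62.0
grip_force: 0.0
```

```bash
python3 -c "
from h import *
d=snap('wrist','w17.png'); tiles(d)
c,n=np.cos(np.radians(-10)),np.sin(np.radians(-10)); h=np.array([445.2,59.4])-32.5*np.array([-n,c])
plan((*h,190,-10),(*h,171.3,-10))"
```

```text
glaze [ 278.2 -103.3] tile [ 275.2 -127.3] ax -7.0 L,W 19.6 132.2 depth z 10.4
glaze [458.3 -17.8] tile [458.  -27.7] ax -2.2 L,W 48.1 44.1 depth z 9.6
glaze [446.9  69.2] tile [445.2  59.6] ax -10.1 L,W 48.4 44.2 depth z 9.1
d [0.0544, -0.0441, 0.2069] r [-0.0061, -0.0014, 0.0829]
d [0.0, 0.0, 0.0187] r [0.0, 0.0, 0.0]
```

Emit:
jog_arm(deltas=[[0.062,[0.0544,-0.044,0.04],[-0.006,-0.001,0.083]],[0.062,[0.0544,-0.044,0.09],[-0.006,-0.001,0.083]],[0.062,[0.0544,-0.044,0.14],[-0.006,-0.001,0.083]],[0.062,[0.0544,-0.044,0.19],[-0.006,-0.001,0.083]],[0.062,[0.0544,-0.044,0.207],[-0.006,-0.001,0.083]]])

```text
time_s: 35.52
ee_pos: [439.1, 28.1, 187.4]
ee_rot: [[0.173, 0.985, -0.004], [0.985, -0.173, 0.001], [0.0, -0.004, -1.0]]
wrist_force: [-0.9, 0.0, 0.0]
gripper_width: 61.7
grip_force: 0.0
```

Emit:
jog_arm(deltas=[[0.062,[0,0,0.004],[0,0,0]],[0.062,[0,0,0.008],[0,0,0]],[0.062,[0,0,0.012],[0,0,0]],[0.062,[0,0,0.016],[0,0,0]],[0.062,[0,0,0.0175],[0,0,0]]])

```text
time_s: 36.15
ee_pos: [439.2, 30.0, 172.7]
ee_rot: [[0.169, 0.986, 0.0], [0.986, -0.169, 0.002], [0.002, 0.0, -1.0]]
wrist_force: [-0.7, -0.2, -0.4]
gripper_width: 61.9
grip_force: 0.0
```

```bash
python3 -c "
from h import *
d=snap('wrist','w18.png'); tiles(d)
c,n=np.cos(np.radians(-10)),np.sin(np.radians(-10)); h=np.array([445.2,59.4])-32.5*np.array([-n,c])
print(ctrl.state()['ee_pos'],ctrl.state()['wrist_force']);plan((*h,171.3,-10))"
```

```text
glaze [453.7 -13.8] tile [453.2 -27.5] ax -2.3 L,W 40.5 35.4 depth z 9.4
glaze [446.7  68.9] tile [445.1  59.5] ax -9.8 L,W 48.9 45.0 depth z 9.2
[439.17456968  30.00641394 172.52536924] [-0.30345758  0.46704466 -0.52185399]
d [-0.0025, 0.0008, 0.0012] r [-0.0003, -0.0016, 0.0046]
```

Emit:
jog_arm(deltas=[[0.062,[-0.0025,0.001,0.001],[0,-0.0016,0.004]],[0.062,[-0.0025,0.001,0.0015],[0,-0.0016,0.004]],[0.04,[-0.0025,0.001,0.0015],[0,-0.0016,0.004]],[0.04,[-0.0025,0.001,0.0015],[0,-0.0016,0.004]],[0.04,[-0.0025,0.001,0.0015],[0,-0.0016,0.004]]])

```text
time_s: 36.83
ee_pos: [439.7, 27.2, 171.2]
ee_rot: [[0.174, 0.985, -0.0], [0.985, -0.174, 0.0], [0.0, -0.0, -1.0]]
wrist_force: [-1.2, 0.0, 4.2]
gripper_width: 46.9
grip_force: 30.7
```

Emit:
jog_arm(deltas=[[0.04,[0,0,0],[0,0,0]],[0.04,[0,0,0],[0,0,0]],[0.04,[0,0,-0.001],[0,0,0]],[0.04,[0,0,-0.005],[0,0,0]],[0.04,[0,0,-0.02],[0,0,0]]])

```text
time_s: 37.45
ee_pos: [439.5, 27.2, 190.8]
ee_rot: [[0.173, 0.985, -0.002], [0.985, -0.173, 0.0], [-0.0, -0.002, -1.0]]
wrist_force: [0.3, -0.3, -0.4]
gripper_width: 46.3
grip_force: 30.9
```

Emit:
jog_arm(deltas=[[0.04,[0,0,-0.03],[0,0,0]],[0.04,[0,0,-0.06],[0,0,0]],[0.04,[0,0,-0.09],[0,0,0]],[0.04,[0,0,-0.12],[0,0,0]],[0.04,[0,0,-0.12],[0,0,0]]])

```text
time_s: 38.08
ee_pos: [440.2, 27.5, 312.6]
ee_rot: [[0.173, 0.985, 0.003], [0.985, -0.173, 0.001], [0.001, 0.003, -1.0]]
wrist_force: [0.9, 0.6, 0.0]
gripper_width: 46.8
grip_force: 31.0
```

```bash
python3 -c "
from h import *
d=snap('wrist','w19.png'); s=ctrl.state(); print(s['ee_pos'],s['gripper_width'],s['grip_force']); tiles(d,s['ee_pos'][2]-171+8.5)
plan((594.7,3,311,2.6))"
```

```text
[439.77440968  27.56816448 311.56524342] 47.05766036578116 30.968341827392578
glaze [447.5  69.3] tile [445.8  60.3] ax -10.6 L,W 49.5 45.1 depth z 150.6
d [0.0025, 0.1568, 0.0007] r [0.0011, -0.0007, -0.2188]
```

Emit:
jog_arm(deltas=[[0.04,[-0.02,0.03,0],[0,0,-0.04]],[0.04,[-0.02,0.07,0],[0,0,-0.09]],[0.04,[-0.01,0.11,0],[0,0,-0.15]],[0.04,[0,0.145,0],[0,0,-0.2]],[0.04,[0.0025,0.1568,0],[0,0,-0.219]]])

```text
time_s: 38.75
ee_pos: [596.2, 3.0, 309.4]
ee_rot: [[-0.046, 0.999, -0.001], [0.999, 0.046, 0.0], [0.0, -0.001, -1.0]]
wrist_force: [-0.5, 0.3, -0.5]
gripper_width: 46.6
grip_force: 31.0
```

Emit:
jog_arm(deltas=[[0.04,[0,0,0.02],[0,0,0]],[0.04,[0,0,0.045],[0,0,0]],[0.04,[0,0,0.07],[0,0,0]],[0.04,[0,0,0.085],[0,0,0]],[0.04,[0,0,0.09],[0,0,0]]])

```text
time_s: 39.38
ee_pos: [593.6, 2.4, 219.7]
ee_rot: [[-0.044, 0.999, -0.004], [0.999, 0.044, 0.0], [0.0, -0.004, -1.0]]
wrist_force: [0.3, 0.0, -0.5]
gripper_width: 46.7
grip_force: 31.0
```

```bash
python3 -c "
from h import *
d=snap('wrist','w20.png'); s=ctrl.state(); print(s['ee_pos'],s['gripper_width'],s['grip_force']); tiles(d,s['ee_pos'][2]-171+8.5)
plan((595,3,205,2.6))"
```

```text
[593.88188771   2.37077264 219.86767249] 46.90720481574008 30.99811613559723
glaze [493.4   9.2] tile [492.8  -6.9] ax -2.3 L,W 35.8 32.6 depth z 9.0
glaze [590.6  45.1] tile [590.9  35.7] ax 1.9 L,W 49.1 44.6 depth z 57.6
d [0.0006, 0.0012, 0.0149] r [-0.0027, -0.0001, -0.001]
```

Emit:
jog_arm(deltas=[[0.04,[0,0.001,0.004],[0,0,0]],[0.04,[0,0.001,0.008],[0,0,0]],[0.04,[0,0.001,0.011],[0,0,0]],[0.04,[0,0.001,0.014],[0,0,0]],[0.04,[0,0.001,0.0155],[0,0,0]]])

```text
time_s: 40.05
ee_pos: [595.6, 2.6, 205.3]
ee_rot: [[-0.045, 0.999, -0.001], [0.999, 0.045, 0.0], [0.0, -0.001, -1.0]]
wrist_force: [-0.3, 0.4, 0.6]
gripper_width: 46.9
grip_force: 31.1
```

Emit:
jog_arm(deltas=[[0.04,[0.006,0,0],[0,0,0]],[0.04,[0.012,0,0],[0,0,0]],[0.04,[0.018,0,0],[0,0,0]],[0.04,[0.022,0,0],[0,0,0]],[0.04,[0.024,0,0],[0,0,0]]])

```text
time_s: 40.67
ee_pos: [594.5, 27.1, 205.4]
ee_rot: [[-0.045, 0.999, -0.001], [0.999, 0.045, 0.0], [0.0, -0.001, -1.0]]
wrist_force: [-0.0, -0.2, -0.2]
gripper_width: 46.7
grip_force: 31.0
```

```bash
python3 -c "
from h import *
s=ctrl.state(); print(s['ee_pos'],s['wrist_force']); tiles(snap('wrist','w21.png'),42.5);plan((593,52,205,2.6))"
```

```text
[594.47876452  27.05406186 205.42491277] [-0.04312253 -0.21422823 -0.2109881 ]
glaze [485.3   7.6] tile [484.7  -6.9] ax -2.4 L,W 39.0 34.9 depth z 9.1
glaze [592.   69.6] tile [592.3  60.3] ax 1.9 L,W 49.2 44.8 depth z 43.6
d [0.0249, -0.0004, 0.0004] r [-0.0005, -0.0003, 0.0001]
```

Emit:
jog_arm(deltas=[[0.04,[0.003,0,0.0006],[0,0,0]],[0.04,[0.006,0,0.0006],[0,0,0]],[0.04,[0.01,0,0.0006],[0,0,0]],[0.04,[0.014,0,0.0006],[0,0,0]],[0.04,[0.017,0,0.0006],[0,0,0]]])

```text
time_s: 41.35
ee_pos: [594.1, 41.6, 205.3]
ee_rot: [[-0.043, 0.999, 0.001], [0.999, 0.043, -0.002], [-0.003, 0.001, -1.0]]
wrist_force: [0.2, -4.6, 3.7]
gripper_width: 46.8
grip_force: 31.4
```

Emit:
jog_arm(deltas=[[0.04,[0.002,0,0],[0,0,0]],[0.04,[0.004,0,0],[0,0,0]],[0.04,[0.0055,0,0],[0,0,0]],[0.04,[0.007,0,0],[0,0,0]],[0.04,[0.008,0,0],[0,0,0]]])

```text
time_s: 41.98
ee_pos: [593.8, 50.1, 205.3]
ee_rot: [[-0.043, 0.999, 0.001], [0.999, 0.043, -0.002], [-0.002, 0.001, -1.0]]
wrist_force: [0.2, -4.3, 5.0]
gripper_width: 47.1
grip_force: 31.4
```

Emit:
jog_arm(deltas=[[0.04,[0.0005,0,0],[0,0,0]],[0.04,[0.001,0,0],[0,0,0]],[0.04,[0.0015,0,0],[0,0,0]],[0.04,[0.002,0,0],[0,0,0]],[0.04,[0.002,0,0],[0,0,0]]])

```text
time_s: 42.6
ee_pos: [593.7, 51.7, 205.3]
ee_rot: [[-0.043, 0.999, 0.001], [0.999, 0.043, -0.002], [-0.002, 0.001, -1.0]]
wrist_force: [0.5, -5.6, 4.0]
gripper_width: 46.9
grip_force: 31.4
```

Emit:
jog_arm(deltas=[[0.04,[0.0005,0,0],[0,0,0]],[0.04,[0.001,0,0],[0,0,0]],[0.04,[0.0015,0,0],[0,0,0]],[0.04,[0.002,0,0],[0,0,0]],[0.04,[0.002,0,0],[0,0,0]]])

```text
time_s: 43.22
ee_pos: [593.6, 52.1, 205.3]
ee_rot: [[-0.042, 0.999, 0.002], [0.999, 0.042, -0.005], [-0.005, 0.002, -1.0]]
wrist_force: [0.9, -8.7, 3.1]
gripper_width: 47.0
grip_force: 31.4
```

Emit:
jog_arm(deltas=[[0.04,[0.0005,0,0],[0,0,0]],[0.04,[0.001,0,0],[0,0,0]],[0.04,[0.0015,0,0],[0,0,0]],[0.04,[0.002,0,0],[0,0,0]],[0.04,[0.0025,0,0],[0,0,0]]])

```text
time_s: 43.85
ee_pos: [593.5, 52.7, 205.3]
ee_rot: [[-0.041, 0.999, 0.003], [0.999, 0.041, -0.008], [-0.008, 0.002, -1.0]]
wrist_force: [0.2, -12.1, 2.8]
gripper_width: 46.8
grip_force: 31.4
```

Same signature as tile a at home; a touch more force, then hold.

Emit:
jog_arm(deltas=[[0.04,[0.0005,0,0],[0,0,0]],[0.04,[0.001,0,0],[0,0,0]],[0.04,[0.001,0,0],[0,0,0]],[0.04,[0.001,0,0],[0,0,0]],[0.04,[0.001,0,0],[0,0,0]]])

```text
time_s: 44.48
ee_pos: [593.5, 52.9, 205.4]
ee_rot: [[-0.041, 0.999, 0.003], [0.999, 0.041, -0.009], [-0.009, 0.003, -1.0]]
wrist_force: [0.1, -12.4, 2.6]
gripper_width: 47.0
grip_force: 31.4
```

Emit:
jog_arm(deltas=[[0.04,[0,0,0],[0,0,0]],[0.04,[0,0,0],[0,0,0]],[0.04,[0,0,0],[0,0,0]],[0.04,[0,0,0],[0,0,0]],[0.04,[0,0,0],[0,0,0]]])

```text
time_s: 45.1
ee_pos: [593.5, 52.9, 205.4]
ee_rot: [[-0.041, 0.999, 0.003], [0.999, 0.041, -0.009], [-0.009, 0.003, -1.0]]
wrist_force: [0.1, -13.9, 2.2]
gripper_width: 46.9
grip_force: 31.4
```

Emit:
jog_arm(deltas=[[0.04,[0,0,0],[0,0,0]],[0.04,[0,0,0],[0,0,0]],[0.04,[0,0,0],[0,0,0]],[0.04,[0,0,0],[0,0,0]],[0.04,[0,0,0],[0,0,0]]])

```text
time_s: 45.72
ee_pos: [593.5, 52.8, 205.4]
ee_rot: [[-0.041, 0.999, 0.003], [0.999, 0.041, -0.009], [-0.009, 0.003, -1.0]]
wrist_force: [0.4, -14.2, 2.4]
gripper_width: 47.0
grip_force: 31.4
```

Emit:
jog_arm(deltas=[[0.04,[0,0,0],[0,0,0]],[0.04,[0,0,0],[0,0,0]],[0.04,[0,0,0],[0,0,0]],[0.04,[0,0,0],[0,0,0]],[0.04,[0,0,0],[0,0,0]]])

```text
time_s: 46.35
ee_pos: [593.5, 52.9, 205.4]
ee_rot: [[-0.041, 0.999, 0.003], [0.999, 0.041, -0.009], [-0.009, 0.003, -1.0]]
wrist_force: [0.8, -14.0, 2.6]
gripper_width: 46.9
grip_force: 31.4
```

```bash
python3 -c "
from h import *
s=ctrl.state(); print(s['ee_pos'],s['wrist_force'])
a=load('sc13.png')['img'].astype(int); b=snap('scene','sc22.png')['img'].astype(int); print('dial diff', abs(a-b)[222:240,226:254].mean(), 'vs rest', abs(load('scene1.png')['img'].astype(int)-b)[222:240,226:254].mean())
def front(d): # orange extent in scene crop
    m=cv2.inRange(cv2.cvtColor(d['img'],cv2.COLOR_BGR2HSV),(5,150,60),(18,255,255))[225:255,250:290]; u=np.where(m.any(0))[0]; return u.min()+250,u.max()+250,m.astype(bool).sum()
print(front(load('sc13.png')),front(load('sc22.png')))"
```

```text
[593.46850212  52.87301676 205.37466414] [  0.81052579 -13.98249612   2.60101622]
dial diff 3.359126984126984 vs rest 19.564814814814813
(np.int64(255), np.int64(277), np.int64(152)) (np.int64(255), np.int64(277), np.int64(147))
```

Emit:
jog_arm(deltas=[[0.04,[-0.008,0,0],[0,0,0]],[0.04,[-0.02,0,0],[0,0,0]],[0.04,[-0.035,0,0],[0,0,0]],[0.04,[-0.05,0,0],[0,0,0]],[0.04,[-0.056,0,0],[0.002,0.008,-0.005]]])

```text
time_s: 47.02
ee_pos: [595.7, 3.6, 204.9]
ee_rot: [[-0.05, 0.999, -0.003], [0.999, 0.05, 0.01], [0.01, -0.003, -1.0]]
wrist_force: [0.6, 1.1, 2.1]
gripper_width: 47.0
grip_force: 31.2
```

Emit:
jog_arm(deltas=[[0.04,[0,0,-0.02],[0,0,0]],[0.04,[0,0,-0.05],[0,0,0]],[0.04,[0,0,-0.08],[0,0,0]],[0.04,[0,0,-0.11],[0,0,0]],[0.04,[0,0,-0.125],[0,0,0]]])

```text
time_s: 47.65
ee_pos: [596.0, 2.2, 332.0]
ee_rot: [[-0.05, 0.999, -0.001], [0.999, 0.05, 0.008], [0.008, -0.0, -1.0]]
wrist_force: [0.0, -0.2, -1.0]
gripper_width: 47.1
grip_force: 31.1
```

```bash
python3 -c "
from h import *
d=snap('wrist','w23.png'); s=ctrl.state(); print(s['ee_pos'],s['gripper_width']); tiles(d,s['ee_pos'][2]-171+8.5); 
dishplan(34)"
```

```text
[596.48610823   2.10201065 333.05129046] 46.89522511493529
glaze [531.6  37.7] tile [530.7  14.5] ax -2.2 L,W 21.7 19.8 depth z 9.2
glaze [593.3  46.5] tile [593.7  36.9] ax 2.3 L,W 48.7 44.5 depth z 170.1
hand [ 520.77600282 -327.92637633]
d [-0.165, -0.0469, 0.0066] r [0.0009, -0.0085, 0.1852]
d [-0.1664, -0.0148, 0.0] r [0.0, 0.0, 0.1702]
d [0.0, 0.0, 0.095] r [0.0, 0.0, 0.0]
```

Emit:
jog_arm(deltas=[[0.04,[-0.03,-0.01,0.0065],[0,-0.008,0.04]],[0.04,[-0.07,-0.02,0.0065],[0,-0.008,0.08]],[0.04,[-0.115,-0.03,0.0065],[0,-0.008,0.13]],[0.04,[-0.15,-0.04,0.0065],[0.001,-0.008,0.17]],[0.04,[-0.165,-0.047,0.0065],[0.001,-0.008,0.185]]])

```text
time_s: 48.32
ee_pos: [556.1, -167.1, 321.7]
ee_rot: [[0.139, 0.99, -0.006], [0.99, -0.139, -0.001], [-0.002, -0.006, -1.0]]
wrist_force: [-0.9, -0.1, 0.9]
gripper_width: 46.7
grip_force: 31.1
```

Emit:
jog_arm(deltas=[[0.04,[-0.03,-0.003,0],[0,0,0.03]],[0.04,[-0.07,-0.006,0],[0,0,0.07]],[0.04,[-0.115,-0.01,0],[0,0,0.12]],[0.04,[-0.15,-0.0148,0],[0,0,0.16]],[0.04,[-0.165,-0.0148,0],[0,0,0.17]]])

```text
time_s: 48.95
ee_pos: [519.5, -327.5, 321.9]
ee_rot: [[0.302, 0.953, -0.005], [0.953, -0.302, 0.0], [-0.001, -0.005, -1.0]]
wrist_force: [0.4, -0.4, -0.5]
gripper_width: 47.4
grip_force: 31.1
```

```bash
python3 -c "
from h import *
d=snap('wrist','w24.png'); s=ctrl.state(); print(s['ee_pos'],s['gripper_width']); rim(d); tiles(d,s['ee_pos'][2]-171+8.5)
plan((521,-327.5,325,-17.5))"
```

```text
[ 519.61200413 -328.68880768  322.18628786] 46.673747015525365
dish x range [-55.1 107.7] y range [-68.2  66.8] 12409
glaze [ 530.9 -286.7] tile [ 527.9 -295.7] ax -18.3 L,W 49.0 44.6 depth z 159.8
d [0.0015, 0.001, -0.0028] r [-0.0037, 0.0028, -0.0024]
```

Emit:
jog_arm(deltas=[[0.04,[0.0015,0.0015,0.03],[-0.003,0.003,0]],[0.04,[0.0015,0.0015,0.055],[-0.003,0.003,0]],[0.04,[0.0015,0.0015,0.07],[-0.003,0.003,0]],[0.04,[0.0015,0.0015,0.085],[-0.003,0.003,0]],[0.04,[0.0015,0.0015,0.09],[-0.003,0.003,0]]])

```text
time_s: 49.62
ee_pos: [521.9, -324.9, 231.5]
ee_rot: [[0.3, 0.954, -0.001], [0.954, -0.3, 0.003], [0.002, -0.002, -1.0]]
wrist_force: [0.1, -0.3, 0.1]
gripper_width: 46.9
grip_force: 31.1
```

Emit:
jog_arm(deltas=[[0.04,[0,0,0.0003],[0,0,0]],[0.04,[0,0,0.0006],[0,0,0]],[0.04,[0,0,0.001],[0,0,0]],[0.04,[0,0,0.0015],[0,0,0]],[0.04,[0,0,0.0015],[0,0,0]]])

```text
time_s: 50.25
ee_pos: [521.8, -325.5, 230.9]
ee_rot: [[0.301, 0.954, -0.0], [0.954, -0.301, 0.002], [0.002, -0.001, -1.0]]
wrist_force: [-0.6, -0.0, -0.7]
gripper_width: 46.9
grip_force: 31.1
```

Emit:
jog_arm(deltas=[[0.04,[0,0,0.0005],[0,0,0]],[0.04,[0,0,0.001],[0,0,0]],[0.04,[0,0,0.0015],[0,0,0]],[0.04,[0,0,0.0015],[0,0,0]],[0.04,[0,0,0.0015],[0,0,0]]])

```text
time_s: 50.88
ee_pos: [521.8, -325.5, 229.3]
ee_rot: [[0.3, 0.954, -0.0], [0.954, -0.3, 0.002], [0.002, -0.001, -1.0]]
wrist_force: [1.2, -0.2, 0.1]
gripper_width: 46.6
grip_force: 31.1
```

Emit:
jog_arm(deltas=[[0.056,[0,0,0],[0,0,0]],[0.056,[0,0,0],[0,0,0]],[0.056,[0,0,0],[0,0,0]],[0.056,[0,0,0],[0,0,0]],[0.056,[0,0,0],[0,0,0]]])

```text
time_s: 51.5
ee_pos: [521.8, -325.5, 229.2]
ee_rot: [[0.301, 0.954, -0.001], [0.954, -0.301, 0.002], [0.002, -0.001, -1.0]]
wrist_force: [-0.2, 0.3, -0.1]
gripper_width: 55.8
grip_force: 0.0
```

Emit:
jog_arm(deltas=[[0.056,[0,0,-0.01],[0,0,0]],[0.056,[0,0,-0.03],[0,0,0]],[0.056,[0,0,-0.06],[0,0,0]],[0.056,[0,0,-0.1],[0,0,0]],[0.056,[0,0,-0.12],[0,0,0]]])

```text
time_s: 52.12
ee_pos: [522.1, -326.4, 352.7]
ee_rot: [[0.301, 0.954, 0.004], [0.954, -0.301, -0.0], [0.001, 0.003, -1.0]]
wrist_force: [0.9, -0.2, -0.1]
gripper_width: 56.1
grip_force: 0.0
```

```bash
python3 -c "
from h import *
d=snap('wrist','w25.png'); s=ctrl.state(); print(s['ee_pos'],s['gripper_width']); rim(d); tiles(d,66)
plan((500,-210,390,-12),(470,-120,390,-3))"
```

```text
[ 522.48433425 -326.8273729   354.17622595] 56.175206474147174
dish x range [-55.  106.4] y range [-68.3  66.8] 11154
glaze [ 539.5 -312.4] tile [ 536.3 -322.5] ax -18.0 L,W 46.8 42.5 depth z 66.2
glaze [ 533.9 -284.4] tile [ 530.9 -293.6] ax -18.2 L,W 48.6 44.3 depth z 67.0
d [0.1047, -0.0564, -0.0361] r [0.006, -0.0002, -0.0962]
d [0.0818, -0.0481, 0.0] r [0.0, 0.0, -0.1571]
```

Run:
```python
from h import *
d=load('w25.png'); hsv=cv2.cvtColor(d['img'],cv2.COLOR_BGR2HSV); m=cv2.inRange(hsv,(5,150,60),(18,255,255)); m=cv2.morphologyEx(m,cv2.MORPH_OPEN,np.ones((3,3)))
for c in cv2.findContours(m,cv2.RETR_EXTERNAL,cv2.CHAIN_APPROX_NONE)[0]:
    if cv2.contourArea(c)>100:print(cv2.boundingRect(c),cv2.contourArea(c))
for v in range(100,400,10): print(v,''.join('#' if m[v,u] else '.' for u in range(200,460,5)),*[int(px(d,u,v)[2]) if d['z_map'][v,u]>0 else 0 for u in range(230,430,20)])
```

```text
(305, 169, 67, 70) 1255.5
(281, 127, 72, 77) 5187.5
100 .................................................... 87 49 48 49 49 49 49 49 49 88
110 .................................................... 87 48 48 48 48 49 49 49 49 88
120 .................................................... 87 48 49 48 48 49 49 49 48 87
130 .................##############..................... 87 48 48 66 66 67 66 49 50 87
140 .................##############..................... 87 49 49 66 66 67 66 49 49 88
150 .................##############..................... 88 48 49 66 66 66 66 49 51 87
160 .................##############..................... 87 48 48 66 66 66 66 48 53 87
170 .................##################................. 88 49 49 66 66 66 66 58 57 87
180 .................##################................. 87 49 48 66 67 66 67 57 58 87
190 .................#############.####................. 88 49 49 66 66 67 66 58 59 87
200 .................#############.###.................. 88 49 48 66 66 67 66 58 61 84
210 ...............................###.................. 88 49 49 65 65 66 65 58 65 41
220 
[... 820 characters left out ...]
.... 196 0 0 0 0 0 0 28 49 196
320 .................................................... 203 1 0 0 0 0 0 36 184 203
330 .................................................... 209 15 0 0 0 0 0 39 184 209
340 .................................................... 211 25 0 0 0 0 0 41 186 215
350 .................................................... 212 25 0 0 0 0 0 43 60 216
360 .................................................... 214 26 0 0 0 0 0 32 60 217
370 .................................................... 215 26 0 0 0 0 0 0 53 218
380 .................................................... 215 25 0 0 0 0 0 0 43 219
390 .................................................... 217 0 0 0 0 0 0 0 20 220
```

Emit:
jog_arm(deltas=[[0.062,[0.105,-0.056,-0.036],[0.006,0,-0.096]],[0.062,[0.105,-0.056,-0.036],[0.006,0,-0.096]],[0.062,[0.105,-0.056,-0.036],[0.006,0,-0.096]],[0.062,[0.105,-0.056,-0.036],[0.006,0,-0.096]],[0.062,[0.105,-0.056,-0.036],[0.006,0,-0.096]]])

```text
time_s: 52.8
ee_pos: [499.8, -210.4, 385.2]
ee_rot: [[0.21, 0.978, -0.007], [0.978, -0.21, 0.002], [0.001, -0.007, -1.0]]
wrist_force: [0.6, -1.2, 0.9]
gripper_width: 61.9
grip_force: 0.0
```

Emit:
jog_arm(deltas=[[0.062,[0.082,-0.048,0],[0,0,-0.157]],[0.062,[0.082,-0.048,0],[0,0,-0.157]],[0.062,[0.082,-0.048,0],[0,0,-0.157]],[0.062,[0.082,-0.048,0],[0,0,-0.157]],[0.062,[0.082,-0.048,0],[0,0,-0.157]]])

```text
time_s: 53.42
ee_pos: [470.5, -120.4, 386.1]
ee_rot: [[0.055, 0.998, -0.006], [0.998, -0.055, 0.002], [0.002, -0.006, -1.0]]
wrist_force: [0.1, 0.1, -0.7]
gripper_width: 61.7
grip_force: 0.0
```

```bash
python3 -c "
from h import *
d=snap('wrist','w26.png'); tiles(d)
c,n=np.cos(np.radians(-2)),np.sin(np.radians(-2)); h=np.array([457.9,-27.8])-32.5*np.array([-n,c])
plan((*h,190,-2),(*h,171.3,-2))"
```

```text
glaze [ 542.3 -332.4] tile [ 540.8 -337. ] ax -18.3 L,W 58.2 45.8 depth z 66.9
glaze [ 278.4 -104. ] tile [ 275.3 -128.9] ax -6.9 L,W 18.0 132.8 depth z 10.5
glaze [458.5 -17.7] tile [458.1 -27.5] ax -2.3 L,W 48.4 44.1 depth z 9.7
d [0.0587, -0.0158, 0.1963] r [-0.0059, -0.0022, -0.02]
d [0.0, 0.0, 0.0187] r [0.0, 0.0, 0.0]
```

Emit:
jog_arm(deltas=[[0.062,[0.0587,-0.016,0.03],[-0.006,-0.002,-0.022]],[0.062,[0.0587,-0.016,0.08],[-0.006,-0.002,-0.022]],[0.062,[0.0587,-0.016,0.13],[-0.006,-0.002,-0.022]],[0.062,[0.0587,-0.016,0.18],[-0.006,-0.002,-0.022]],[0.062,[0.0587,-0.016,0.196],[-0.006,-0.002,-0.022]]])

```text
time_s: 54.1
ee_pos: [455.7, -59.4, 187.6]
ee_rot: [[0.032, 0.999, -0.004], [0.999, -0.032, 0.002], [0.001, -0.004, -1.0]]
wrist_force: [0.2, -0.1, 0.1]
gripper_width: 62.1
grip_force: 0.0
```

Emit:
jog_arm(deltas=[[0.062,[0,0,0.004],[0,0,0]],[0.062,[0,0,0.008],[0,0,0]],[0.062,[0,0,0.012],[0,0,0]],[0.062,[0,0,0.016],[0,0,0]],[0.062,[0,0,0.0175],[0,0,0]]])

```text
time_s: 54.72
ee_pos: [456.0, -58.4, 172.9]
ee_rot: [[0.03, 1.0, 0.0], [1.0, -0.03, 0.001], [0.001, 0.0, -1.0]]
wrist_force: [0.8, 0.2, 0.2]
gripper_width: 62.1
grip_force: 0.0
```

```bash
python3 -c "
from h import *
d=snap('wrist','w27.png'); tiles(d)
c,n=np.cos(np.radians(-2.2)),np.sin(np.radians(-2.2)); h=np.array([457.9,-27.6])-32.5*np.array([-n,c])
print(ctrl.state()['ee_pos'],ctrl.state()['wrist_force']);plan((*h,171.2,-2.2))"
```

```text
glaze [ 323.5 -101.7] tile [ 342.7 -122.8] ax 42.4 L,W 10.9 25.1 depth z 9.0
glaze [458.3 -18. ] tile [458.  -27.4] ax -2.2 L,W 49.3 44.9 depth z 9.3
[455.94744311 -58.40642649 172.80059759] [0.32474474 0.84511191 0.42636419]
d [-0.0016, 0.0008, 0.0016] r [-0.0002, -0.0013, 0.0084]
```

Emit:
jog_arm(deltas=[[0.062,[-0.0016,0.001,0.001],[0,-0.0013,0.008]],[0.062,[-0.0016,0.001,0.0018],[0,-0.0013,0.008]],[0.04,[-0.0016,0.001,0.0018],[0,-0.0013,0.008]],[0.04,[-0.0016,0.001,0.0018],[0,-0.0013,0.008]],[0.04,[-0.0016,0.001,0.0018],[0,-0.0013,0.008]]])

```text
time_s: 55.4
ee_pos: [456.8, -60.2, 171.2]
ee_rot: [[0.038, 0.999, -0.0], [0.999, -0.038, -0.0], [-0.0, -0.0, -1.0]]
wrist_force: [0.6, -0.0, 4.5]
gripper_width: 46.9
grip_force: 30.8
```

Emit:
jog_arm(deltas=[[0.04,[0,0,0],[0,0,0]],[0.04,[0,0,0],[0,0,0]],[0.04,[0,0,-0.001],[0,0,0]],[0.04,[0,0,-0.005],[0,0,0]],[0.04,[0,0,-0.02],[0,0,0]]])

```text
time_s: 56.02
ee_pos: [456.6, -60.1, 190.7]
ee_rot: [[0.038, 0.999, -0.002], [0.999, -0.038, 0.0], [0.0, -0.002, -1.0]]
wrist_force: [0.2, 0.5, -0.4]
gripper_width: 46.7
grip_force: 31.0
```

Emit:
jog_arm(deltas=[[0.04,[0,0,-0.03],[0,0,0]],[0.04,[0,0,-0.06],[0,0,0]],[0.04,[0,0,-0.09],[0,0,0]],[0.04,[0,0,-0.12],[0,0,0]],[0.04,[0,0,-0.12],[0,0,0]]])

```text
time_s: 56.65
ee_pos: [457.4, -60.0, 312.6]
ee_rot: [[0.038, 0.999, 0.004], [0.999, -0.038, -0.0], [0.0, 0.004, -1.0]]
wrist_force: [0.2, 0.1, -0.3]
gripper_width: 46.7
grip_force: 31.0
```

```bash
python3 -c "
from h import *
d=snap('wrist','w28.png'); s=ctrl.state(); print(s['ee_pos'],s['gripper_width'],s['grip_force']); tiles(d,s['ee_pos'][2]-171+8.5)
plan((594.7,2,311,2.6))"
```

```text
[456.95201762 -59.83253719 311.56432991] 46.82298522534612 30.995711088180542
glaze [372.7 -40. ] tile [369.2 -68.9] ax -7.0 L,W 9.8 62.4 depth z 12.5
glaze [459.1 -17.9] tile [458.7 -27.1] ax -2.9 L,W 49.6 45.1 depth z 150.5
d [0.067, 0.1353, 0.0008] r [0.0014, -0.0001, -0.0829]
```

Emit:
jog_arm(deltas=[[0.04,[0.01,0.03,0],[0,0,-0.02]],[0.04,[0.025,0.065,0],[0,0,-0.04]],[0.04,[0.045,0.1,0],[0,0,-0.06]],[0.04,[0.06,0.125,0],[0,0,-0.08]],[0.04,[0.067,0.1353,0],[0,0,-0.08]]])

```text
time_s: 57.32
ee_pos: [595.5, 2.9, 309.3]
ee_rot: [[-0.043, 0.999, -0.002], [0.999, 0.043, 0.0], [0.0, -0.002, -1.0]]
wrist_force: [-0.6, 0.5, -0.5]
gripper_width: 47.0
grip_force: 31.0
```

Emit:
jog_arm(deltas=[[0.04,[0,0,0.02],[0,0,0]],[0.04,[0,0,0.045],[0,0,0]],[0.04,[0,0,0.07],[0,0,0]],[0.04,[0,0,0.085],[0,0,0]],[0.04,[0,0,0.09],[0,0,0]]])

```text
time_s: 57.95
ee_pos: [593.8, 1.2, 219.8]
ee_rot: [[-0.041, 0.999, -0.003], [0.999, 0.041, -0.0], [-0.0, -0.003, -1.0]]
wrist_force: [0.2, 0.6, 0.0]
gripper_width: 47.1
grip_force: 31.0
```

```bash
python3 -c "
from h import *
d=snap('wrist','w29.png'); s=ctrl.state(); print(s['ee_pos'],s['gripper_width'],s['grip_force']); tiles(d,s['ee_pos'][2]-171+8.5)
plan((595,2.5,204.9,2.6))"
```

```text
[594.06412214   1.29732483 219.90468432] 46.59676167083448 31.003353595733643
glaze [591.1  43.7] tile [591.4  34.3] ax 1.6 L,W 49.1 44.7 depth z 57.8
d [0.0012, 0.001, 0.015] r [-0.0024, 0.0001, -0.0043]
```

Emit:
jog_arm(deltas=[[0.04,[0.001,0.001,0.004],[0,0,0]],[0.04,[0.001,0.001,0.008],[0,0,-0.004]],[0.04,[0.001,0.001,0.011],[0,0,-0.004]],[0.04,[0.001,0.001,0.014],[0,0,-0.004]],[0.04,[0.001,0.001,0.016],[0,0,-0.004]]])

```text
time_s: 58.62
ee_pos: [595.6, 2.7, 204.9]
ee_rot: [[-0.046, 0.999, -0.0], [0.999, 0.046, -0.0], [-0.0, -0.0, -1.0]]
wrist_force: [-0.7, -0.0, 3.4]
gripper_width: 46.6
grip_force: 31.4
```

Emit:
jog_arm(deltas=[[0.04,[0.006,0,0],[0,0,0]],[0.04,[0.012,0,0],[0,0,0]],[0.04,[0.018,0,0],[0,0,0]],[0.04,[0.022,0,0],[0,0,0]],[0.04,[0.024,0,0],[0,0,0]]])

```text
time_s: 59.25
ee_pos: [594.6, 26.6, 205.2]
ee_rot: [[-0.046, 0.999, 0.0], [0.999, 0.046, -0.001], [-0.001, 0.0, -1.0]]
wrist_force: [-0.0, -2.7, 4.1]
gripper_width: 46.9
grip_force: 31.5
```

Emit:
jog_arm(deltas=[[0.04,[0.003,0,0],[0,0,0]],[0.04,[0.006,0,0],[0,0,0]],[0.04,[0.01,0,0],[0,0,0]],[0.04,[0.014,0,0],[0,0,0]],[0.04,[0.017,0,0],[0,0,0]]])

```text
time_s: 59.88
ee_pos: [593.9, 41.9, 205.2]
ee_rot: [[-0.044, 0.999, 0.001], [0.999, 0.044, -0.003], [-0.003, 0.001, -1.0]]
wrist_force: [-0.7, -5.0, 4.7]
gripper_width: 46.9
grip_force: 31.6
```

Emit:
jog_arm(deltas=[[0.04,[0.002,0,0],[0,0,0]],[0.04,[0.004,0,0],[0,0,0]],[0.04,[0.006,0,0],[0,0,0]],[0.04,[0.0075,0,0],[0,0,0]],[0.04,[0.009,0,0],[0,0,0]]])

```text
time_s: 60.5
ee_pos: [593.6, 50.9, 205.2]
ee_rot: [[-0.044, 0.999, 0.001], [0.999, 0.044, -0.002], [-0.002, 0.001, -1.0]]
wrist_force: [0.0, -5.4, 5.3]
gripper_width: 47.0
grip_force: 31.5
```

Emit:
jog_arm(deltas=[[0.04,[0.0005,0,0],[0,0,0]],[0.04,[0.001,0,0],[0,0,0]],[0.04,[0.0015,0,0],[0,0,0]],[0.04,[0.002,0,0],[0,0,0]],[0.04,[0.0025,0,0],[0,0,0]]])

```text
time_s: 61.12
ee_pos: [593.4, 52.2, 205.3]
ee_rot: [[-0.043, 0.999, 0.002], [0.999, 0.044, -0.004], [-0.004, 0.001, -1.0]]
wrist_force: [0.0, -8.5, 4.0]
gripper_width: 47.1
grip_force: 31.5
```

Emit:
jog_arm(deltas=[[0.04,[0.0005,0,0],[0,0,0]],[0.04,[0.001,0,0],[0,0,0]],[0.04,[0.0015,0,0],[0,0,0]],[0.04,[0.002,0,0],[0,0,0]],[0.04,[0.0025,0,0],[0,0,0]]])

```text
time_s: 61.75
ee_pos: [593.3, 52.8, 205.3]
ee_rot: [[-0.042, 0.999, 0.002], [0.999, 0.042, -0.007], [-0.007, 0.002, -1.0]]
wrist_force: [0.1, -11.1, 3.4]
gripper_width: 47.1
grip_force: 31.5
```

Emit:
jog_arm(deltas=[[0.04,[0.0005,0,0],[0,0,0]],[0.04,[0.001,0,0],[0,0,0]],[0.04,[0.0015,0,0],[0,0,0]],[0.04,[0.002,0,0],[0,0,0]],[0.04,[0.0025,0,0],[0,0,0]]])

```text
time_s: 62.38
ee_pos: [593.2, 53.3, 205.3]
ee_rot: [[-0.041, 0.999, 0.003], [0.999, 0.041, -0.01], [-0.01, 0.003, -1.0]]
wrist_force: [0.5, -14.5, 2.9]
gripper_width: 46.5
grip_force: 31.4
```

Emit:
jog_arm(deltas=[[0.04,[0,0,0],[0,0,0]],[0.04,[0,0,0],[0,0,0]],[0.04,[0,0,0],[0,0,0]],[0.04,[0,0,0],[0,0,0]],[0.04,[0,0,0],[0,0,0]]])

```text
time_s: 63.0
ee_pos: [593.2, 53.3, 205.3]
ee_rot: [[-0.041, 0.999, 0.003], [0.999, 0.041, -0.01], [-0.01, 0.002, -1.0]]
wrist_force: [0.4, -14.6, 3.1]
gripper_width: 47.2
grip_force: 31.4
```

Emit:
jog_arm(deltas=[[0.04,[0,0,0],[0,0,0]],[0.04,[0,0,0],[0,0,0]],[0.04,[0,0,0],[0,0,0]],[0.04,[0,0,0],[0,0,0]],[0.04,[0,0,0],[0,0,0]]])

```text
time_s: 63.62
ee_pos: [593.2, 53.3, 205.3]
ee_rot: [[-0.041, 0.999, 0.003], [0.999, 0.041, -0.01], [-0.01, 0.002, -1.0]]
wrist_force: [0.5, -14.2, 2.6]
gripper_width: 46.9
grip_force: 31.4
```

Emit:
jog_arm(deltas=[[0.04,[0,0,0],[0,0,0]],[0.04,[0,0,0],[0,0,0]],[0.04,[0,0,0],[0,0,0]],[0.04,[0,0,0],[0,0,0]],[0.04,[0,0,0],[0,0,0]]])

```text
time_s: 64.25
ee_pos: [593.2, 53.3, 205.3]
ee_rot: [[-0.041, 0.999, 0.003], [0.999, 0.041, -0.01], [-0.01, 0.002, -1.0]]
wrist_force: [0.6, -14.5, 3.9]
gripper_width: 47.0
grip_force: 31.4
```

```bash
python3 -c "
from h import *
s=ctrl.state(); print(s['ee_pos'],s['wrist_force'],s['time_s'])
a=load('sc13.png')['img'].astype(int); b=snap('scene','sc30.png')['img'].astype(int); print('dial diff', abs(a-b)[222:240,226:254].mean())"
```

```text
[593.17194247  53.31217825 205.28193124] [  0.57193237 -14.47728664   3.86413935] 64.25
dial diff 6.428571428571429
```

Emit:
jog_arm(deltas=[[0.04,[0,0,0],[0,0,0]],[0.04,[0,0,0],[0,0,0]],[0.04,[0,0,0],[0,0,0]],[0.04,[0,0,0],[0,0,0]],[0.04,[0,0,0],[0,0,0]]])

```text
time_s: 64.92
ee_pos: [593.2, 53.3, 205.3]
ee_rot: [[-0.041, 0.999, 0.003], [0.999, 0.041, -0.01], [-0.01, 0.003, -1.0]]
wrist_force: [0.2, -14.8, 4.2]
gripper_width: 46.7
grip_force: 31.4
```

Emit:
jog_arm(deltas=[[0.04,[-0.008,0,0],[0,0,0]],[0.04,[-0.02,0,0],[0,0,0]],[0.04,[-0.035,0,0],[0,0,0]],[0.04,[-0.05,0,0],[0,0,0]],[0.04,[-0.057,0,0],[0.002,0.009,-0.005]]])

```text
time_s: 65.55
ee_pos: [595.6, 3.8, 204.8]
ee_rot: [[-0.051, 0.999, -0.003], [0.999, 0.051, 0.011], [0.011, -0.003, -1.0]]
wrist_force: [-0.6, 1.1, 1.9]
gripper_width: 47.2
grip_force: 31.2
```

Emit:
jog_arm(deltas=[[0.04,[0,0,-0.02],[0,0,0]],[0.04,[0,0,-0.05],[0,0,0]],[0.04,[0,0,-0.08],[0,0,0]],[0.04,[0,0,-0.11],[0,0,0]],[0.04,[0,0,-0.125],[0,0,0]]])

```text
time_s: 66.18
ee_pos: [596.0, 2.1, 332.0]
ee_rot: [[-0.051, 0.999, -0.001], [0.999, 0.051, 0.009], [0.009, -0.0, -1.0]]
wrist_force: [-0.1, 0.2, -1.1]
gripper_width: 46.5
grip_force: 31.1
```

```bash
python3 -c "
from h import *
d=snap('wrist','w31.png'); s=ctrl.state(); print(s['ee_pos'],s['gripper_width']); tiles(d,s['ee_pos'][2]-171+8.5); 
dishplan(41)"
```

```text
[596.44013322   2.03150278 333.0896183 ] 46.76353933345983
glaze [593.2  46.3] tile [593.6  36.7] ax 2.1 L,W 48.8 44.5 depth z 170.3
hand [ 518.67106222 -334.60239498]
d [-0.1649, -0.048, 0.0065] r [0.0008, -0.0093, 0.186]
d [-0.1732, -0.0149, 0.0] r [0.0, 0.0, 0.1702]
d [0.0, 0.0, 0.095] r [0.0, 0.0, 0.0]
```

Emit:
jog_arm(deltas=[[0.04,[-0.03,-0.01,0.0065],[0,-0.008,0.04]],[0.04,[-0.07,-0.02,0.0065],[0,-0.008,0.08]],[0.04,[-0.115,-0.03,0.0065],[0,-0.008,0.13]],[0.04,[-0.15,-0.04,0.0065],[0.001,-0.009,0.17]],[0.04,[-0.165,-0.048,0.0065],[0.001,-0.009,0.186]]])

```text
time_s: 66.85
ee_pos: [555.3, -167.2, 321.6]
ee_rot: [[0.139, 0.99, -0.006], [0.99, -0.139, -0.001], [-0.002, -0.005, -1.0]]
wrist_force: [0.1, 0.9, -0.2]
gripper_width: 46.9
grip_force: 31.1
```

Emit:
jog_arm(deltas=[[0.04,[-0.03,-0.003,0],[0,0,0.03]],[0.04,[-0.07,-0.006,0],[0,0,0.07]],[0.04,[-0.115,-0.01,0],[0,0,0.12]],[0.04,[-0.155,-0.0148,0],[0,0,0.16]],[0.04,[-0.172,-0.0148,0],[0,0,0.17]]])

```text
time_s: 67.47
ee_pos: [517.6, -334.8, 322.0]
ee_rot: [[0.303, 0.953, -0.005], [0.953, -0.303, -0.0], [-0.002, -0.005, -1.0]]
wrist_force: [1.1, 0.0, -1.4]
gripper_width: 46.8
grip_force: 31.1
```

```bash
python3 -c "
from h import *
d=snap('wrist','w32.png'); s=ctrl.state(); print(s['ee_pos'],s['gripper_width']); rim(d); tiles(d,s['ee_pos'][2]-171+8.5)
plan((518.8,-334.5,325,-17.5))"
```

```text
[ 517.58909472 -336.1830827   322.20675956] 47.05776442382513
dish x range [-55.1 107.3] y range [-68.2  66.5] 13284
glaze [ 528.9 -294.3] tile [ 525.9 -303.2] ax -18.4 L,W 49.1 44.6 depth z 159.9
glaze [ 539.7 -264.5] tile [ 530.4 -292.3] ax -18.4 L,W 9.3 25.8 depth z 66.8
d [0.002, 0.0006, -0.0028] r [-0.0036, 0.0033, -0.0031]
```

Emit:
jog_arm(deltas=[[0.04,[0.002,0.0015,0.03],[-0.003,0.003,-0.003]],[0.04,[0.002,0.0015,0.05],[-0.003,0.003,-0.003]],[0.04,[0.002,0.0015,0.065],[-0.003,0.003,-0.003]],[0.04,[0.002,0.0015,0.077],[-0.003,0.003,-0.003]],[0.04,[0.002,0.0015,0.0815],[-0.003,0.003,-0.003]]])

```text
time_s: 68.15
ee_pos: [520.1, -331.8, 240.0]
ee_rot: [[0.297, 0.955, -0.001], [0.955, -0.297, 0.002], [0.002, -0.002, -1.0]]
wrist_force: [-0.2, -0.2, -0.0]
gripper_width: 47.0
grip_force: 31.1
```

Emit:
jog_arm(deltas=[[0.04,[0,0,0.0005],[0,0,0]],[0.04,[0,0,0.001],[0,0,0]],[0.04,[0,0,0.0015],[0,0,0]],[0.04,[0,0,0.002],[0,0,0]],[0.04,[0,0,0.002],[0,0,0]]])

```text
time_s: 68.78
ee_pos: [520.2, -332.1, 238.9]
ee_rot: [[0.298, 0.955, -0.0], [0.955, -0.298, 0.002], [0.002, -0.001, -1.0]]
wrist_force: [-1.0, 0.7, 0.0]
gripper_width: 47.0
grip_force: 31.1
```

Emit:
jog_arm(deltas=[[0.04,[0,0,0.0005],[0,0,0]],[0.04,[0,0,0.001],[0,0,0]],[0.04,[0,0,0.001],[0,0,0]],[0.04,[0,0,0.001],[0,0,0]],[0.04,[0,0,0.001],[0,0,0]]])

```text
time_s: 69.4
ee_pos: [520.2, -332.1, 237.7]
ee_rot: [[0.298, 0.955, -0.0], [0.955, -0.298, 0.002], [0.002, -0.001, -1.0]]
wrist_force: [-0.4, 0.5, -0.5]
gripper_width: 46.7
grip_force: 31.1
```

Emit:
jog_arm(deltas=[[0.056,[0,0,0],[0,0,0]],[0.056,[0,0,0],[0,0,0]],[0.056,[0,0,0],[0,0,0]],[0.056,[0,0,0],[0,0,0]],[0.056,[0,0,0],[0,0,0]]])

```text
time_s: 70.03
ee_pos: [520.2, -332.1, 237.7]
ee_rot: [[0.298, 0.955, -0.0], [0.955, -0.298, 0.002], [0.002, -0.001, -1.0]]
wrist_force: [0.1, -0.4, -0.8]
gripper_width: 56.0
grip_force: 0.0
```

Emit:
jog_arm(deltas=[[0.056,[0,0,-0.01],[0,0,0]],[0.056,[0,0,-0.03],[0,0,0]],[0.056,[0,0,-0.06],[0,0,0]],[0.056,[0,0,-0.1],[0,0,0]],[0.056,[0,0,-0.14],[0,0,0]]])

```text
time_s: 70.65
ee_pos: [520.0, -332.4, 380.4]
ee_rot: [[0.298, 0.955, 0.001], [0.955, -0.298, 0.001], [0.001, 0.0, -1.0]]
wrist_force: [0.3, -1.3, -0.7]
gripper_width: 56.0
grip_force: 0.0
```

Emit:
jog_arm(deltas=[[0.056,[0,0,0],[0,0,0]],[0.056,[0,0,0],[0,0,0]],[0.056,[0,0,0],[0,0,0]],[0.056,[0,0,0],[0,0,0]],[0.056,[0,0,0],[0,0,0]]])

```text
time_s: 71.28
ee_pos: [520.1, -332.3, 377.0]
ee_rot: [[0.298, 0.955, -0.002], [0.955, -0.298, 0.002], [0.002, -0.002, -1.0]]
wrist_force: [-0.6, -0.0, -0.4]
gripper_width: 55.9
grip_force: 0.0
```

Run:
```python
from h import *
d=snap('wrist','w33.png'); s=ctrl.state(); print(s['ee_pos'],s['gripper_width']); rim(d); tiles(d,74.5)
for v in range(120,300,10): print(v,*[int(px(d,u,v)[2]) if d['z_map'][v,u]>0 else 0 for u in range(220,440,15)])
a=load('scene1.png')['img'].astype(int); b=snap('scene','sc33.png')['img'].astype(int); print('dial vs rest', abs(a-b)[222:240,226:254].mean())
```

```text
[ 520.15871146 -332.31456997  377.19392611] 56.11713919564113
dish x range [-55.1 106.5] y range [-68.   66.7] 9449
glaze [ 554.6 -315.6] tile [ 551.1 -326.7] ax -17.7 L,W 44.7 9.7 depth z 58.3
glaze [ 532.2 -291.2] tile [ 529.1 -300.4] ax -18.3 L,W 48.5 44.3 depth z 75.8
glaze [ 540.8 -263.2] tile [ 531.3 -293.5] ax -17.4 L,W 4.4 42.7 depth z 67.0
120 32 87 66 48 48 66 66 66 66 65 49 49 86 0 0
130 31 87 68 49 49 75 75 75 75 74 49 49 87 0 0
140 31 87 69 48 48 74 75 75 75 74 49 49 87 0 0
150 31 87 72 48 49 75 75 75 75 74 49 49 87 0 0
160 31 86 73 49 49 75 75 75 75 73 58 49 88 0 0
170 31 31 75 48 49 75 75 74 75 58 57 50 88 0 0
180 29 30 76 48 49 75 75 75 75 58 57 51 87 0 0
190 30 29 77 48 48 74 75 75 75 59 57 54 87 0 0
200 36 29 80 48 49 74 74 75 74 58 57 56 88 0 0
210 42 40 81 49 49 75 74 74 74 58 49 59 87 0 30
220 51 41 83 48 49 74 74 74 74 57 49 62 88 0 40
230 51 41 84 49 49 48 57 57 57 57 49 64 87 29 49
240 49 41 85 48 48 48 57 57 58 57 49 67 86 41 58
250 27 28 85 65 66 64 64 63 63 63 62 70 86 51 65
260 0 0 86 84 85 85 84 84 83 84 83 83 44 58 69
270 0 0 87 87 87 87 86 86 87 87 87 88 51 63 76
280 0 0 0 0 0 0 0 0 0 0 16 38 57 69 82
290 0 0 0 0 0 0 0 0 0 0 29 45 60 74 86
dial vs rest 16.45767195767196
```

Run:
```python
from h import *
I={k:cv2.cvtColor(load(k)['img'],cv2.COLOR_BGR2GRAY).astype(int)[214:238,228:252] for k in ('scene1.png','sc7.png','sc9.png','sc13.png','sc22.png','sc30.png','sc33.png')}
for k in I: print(k,[round(abs(I[k]-I[j]).mean(),1) for j in I])
for k in ('sc7.png','sc13.png','sc33.png'):
    print(k)
    for r in I[k][::2]: print(''.join(' .:-=+*#@'[::-1][min(8,v//29)] for v in r))
```

```text
scene1.png [np.float64(0.0), np.float64(41.7), np.float64(39.6), np.float64(24.5), np.float64(21.3), np.float64(17.5), np.float64(15.9)]
sc7.png [np.float64(41.7), np.float64(0.0), np.float64(2.2), np.float64(20.9), np.float64(24.9), np.float64(28.3), np.float64(26.8)]
sc9.png [np.float64(39.6), np.float64(2.2), np.float64(0.0), np.float64(19.6), np.float64(23.5), np.float64(26.9), np.float64(25.1)]
sc13.png [np.float64(24.5), np.float64(20.9), np.float64(19.6), np.float64(0.0), np.float64(4.7), np.float64(8.6), np.float64(18.9)]
sc22.png [np.float64(21.3), np.float64(24.9), np.float64(23.5), np.float64(4.7), np.float64(0.0), np.float64(4.5), np.float64(17.5)]
sc30.png [np.float64(17.5), np.float64(28.3), np.float64(26.9), np.float64(8.6), np.float64(4.5), np.float64(0.0), np.float64(15.5)]
sc33.png [np.float64(15.9), np.float64(26.8), np.float64(25.1), np.float64(18.9), np.float64(17.5), np.float64(15.5), np.float64(0.0)]
sc7.png
...-*******+++=-=****+=+
.-*****=:::----------:++
****=::-----+--+--=----:
**+::----=--+=----------
*=:---------==----------
+:---=------=+--------+-
:---=-------*#+------=--
---=+-------------------
-----------------------+
.-----=---------=----=++
  .-----=-==-=----=+++++
    +=-------====+++++++
sc13.png
...-*****++=--:.:==+*+=+
-=*****=::::..........++
****=::-----=::=.:-:...:
**+::----=---::::..:::..
*=:----------::::::::::.
+:---=-------::.::::::=.
.---=-------**+...:::-..
---=+-++++----:.....:..:
-------------::....::::-
.-----=------:.:-....=--
  .-----=-==-=....===-:-
    +=-------===-=======
sc33.png
...-+++++++=--:.-=+***++
.-+++++:   ........:..+*
+*++-  ..:-:=::=::-::::.
**=..::::-::+-::::::::::
*-.:::::::::--::::::::::
=.:::-::::::==::::::::=:
.:::-:::::::*#=::::::-::
:::-=:::::::--::::::::::
:::::::::::::::::::::::+
.:::::-:::::::::-::::=--
...:::::-:--:-:::.=++---
 ...+=----::-===-=======
```

```bash
python3 -c "
from station import ctrl
print(ctrl.close_job())"
```

```text
the job is handed in; nothing more can be done
None
```

I placed the dish on the scale, tared it, gauged all three tiles left to right, and stacked them flat, glazed side up, in the dish. I handed the job in at about 71 s; the hand-in returned no verdict. Tile a shifted a few centimetres inside the dish partway through, but still lay flat at the last look.

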